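# Put the stacked test weights back in their cases

## Task

The scale check is finished: take apart the stack of test weights on the scale from the top down, and put each weight away, before the next, in its own wooden case: the one whose round well is made for its diameter. Set each down gently, not dropped, so that it stands upright and flat on the floor of its well. Leave the roll of labels where it is.

Things in the scene. Friction and masses are not known exactly. Their poses are not given: they have to be found in the camera images.
- weight_large: The large disc weight: bare steel disc 66 mm in diameter and 26 mm high, loose. At the start it stands on the scale's pan. In its top is a round recess 2 mm deep in which the medium disc stands (1.5 mm play all round; its underside is 24 mm above this one's). Origin: centre of its underside; z up along its axis. Some 500 g.
- weight_medium: The medium disc weight: bare steel disc 55 mm in diameter and 22 mm high, loose. At the start it stands on the large disc. In its top is a round recess 2 mm deep in which the small disc stands (1.5 mm play all round; its underside is 20 mm above this one's). Origin: centre of its underside; z up along its axis. Some 250 g.
- weight_small: The small disc weight: bare steel disc 44 mm in diameter and 20 mm high, loose. At the start it stands on the medium disc, under the knobbed weight. In its top is a round recess 2 mm deep in which the knobbed weight stands (1.5 mm play all round; its underside is 18 mm above this one's). Origin: centre of its underside; z up along its axis. Some 150 g.
- weight_knob: The knobbed check weight, top of the stack: dull brass-coloured upright cylinder 33 mm in diameter and 41 mm high with a neck and an 18 mm wide knob on top, 57 mm high in all, loose. At the start it stands on the small disc. Origin: centre of its underside; z up along its axis. About 300 g; can be gripped across the 33 mm body or the knob.
- case_large: Case of the large disc weight: round pale wooden dish, 91 mm outside, 22 mm high, fixed to the table, lid off, with a round dark-floored well 75 mm wide and 10 mm deep for the 66 mm weight; the mouth widens to 82 mm in its top 3.5 mm. Floor of the well: 12 mm above the table. Origin: centre of the underside, on the table; z up. Any turn of the weight will do.
- case_medium: Case of the medium disc weight: round pale wooden dish, 80 mm outside, 22 mm high, fixed to the table, lid off, with a round dark-floored well 64 mm wide and 10 mm deep for the 55 mm weight; the mouth widens to 71 mm in its top 3.5 mm. Floor of the well: 12 mm above the table. Origin: centre of the underside, on the table; z up. Any turn of the weight will do.
- case_small: Case of the small disc weight: round pale wooden dish, 69 mm outside, 22 mm high, fixed to the table, lid off, with a round dark-floored well 53 mm wide and 10 mm deep for the 44 mm weight; the mouth widens to 60 mm in its top 3.5 mm. Floor of the well: 12 mm above the table. Origin: centre of the underside, on the table; z up. Any turn of the weight will do.
- case_knob: Case of the knobbed check weight: round pale wooden dish, 58 mm outside, 22 mm high, fixed to the table, lid off, with a round dark-floored well 42 mm wide and 10 mm deep for the 33 mm weight; the mouth widens to 49 mm in its top 3.5 mm. Floor of the well: 12 mm above the table. Origin: centre of the underside, on the table; z up. Any turn of the weight will do.
- scale: White bench scale, fixed, that carries the stack on its square 130 mm steel pan; the pan's top is 56 mm above the table. The housing is 170 mm wide along y and reaches from 110 mm in front of (-x) to 75 mm behind the pan's middle, at most 42 mm high beside the pan. Origin: on the table under the middle of the pan; -x is its display side. The stack may stand up to 15 mm off the pan's middle.
- label_roll: Bystander: white roll of labels, 68 mm in diameter and 41 mm high, loose on the table behind the scale. Origin: centre of its underside. To be left alone. (Four knobbed wooden case lids, an ink pad, a stamp, a marker and tubs also lie about; they are not needed.)
Not all that is in view belongs to the job. Leave any pink or red look-alike of the case_small alone.

How it is judged:
By the outcome, as a careful person would: the job done as asked, in the order asked, and still so for the second after the job is handed in, with the robot touching nothing.
It also fails if it takes over 104 s, if anything falls off the work surface, if the arm or the gripper's body presses on something with over 40 N, if the wrist force passes 120 N, or if a joint passes its speed limit or range.

## Robot

A 6-joint arm with a two-finger parallel gripper is mounted at the origin on the work surface; the furniture and walls round the work are solid. World frame = base frame: x ahead of the robot, y to its left, z up, the work surface at z = 0. Lengths are in m, angles in rad, forces in N, time in s.
With the tool pointing down it reaches from about 0.25 to 0.725 m from the base axis. Payload 4 kg.
Tool frame: the origin (TCP) lies midway between the tips of the shut fingers; the grasp point (between the pads) lies 19 mm behind it; z points along the fingers, y is the line along which they close (so a half turn about z gives the same grasp; the last joint's range is limited). The gripper opens to 85 mm and grips with 20 to 120 N. Pads are 22 mm wide; open, the fingers measure 114 mm over their backs; the gripper's body (76 mm by 85 mm) begins 54 mm behind the grasp point. The pads swing forward as they close: fully open they stand 13 mm farther back than shut.
Start: joints at [-1.34, 0.241, 0.005, 1.335, 0, 1.571], TCP at [0.114, -0.487, 0.231] pointing down, gripper open.
Joint ranges: [-2.72, 2.72], [-1.05, 1.87], [-1.09, 1.28], [-1.99, 2.15], [-1.42, 1.44], [-3.14, 3.14]. Speed limits (rad/s): [2.79, 2.79, 3.14, 3.14, 3.14, 3.14].

## Interface

Orientations are given as a unit quaternion [x, y, z, w].
In Python, from workcell import bot, camera, job_done gives the robot as it stands.
- The arm moves only by the tool carry_out, never from a script. Its argument "plan" is a list of rows, each an object of numbers: "dx", "dy", "dz": the shift along the tool's x, y, z in mm; "twist": the turn about the tool's z in degrees; "fingers": the closure, from -1 (fully open) to 1 (shut). In form: [{"dx": .., "dy": .., "dz": .., "twist": .., "fingers": ..}, ...]. A call has exactly 5 rows; each row is the pose to reach, as a shift and turn from the pose commanded when the call began, along the tool's axes at that moment; what a row does not reach only later rows make up. A row lasts 1/12 s, in which the tool goes at most 41.7 mm and 7.16 degrees, less where a joint would pass 70% of its speed; a pose out of reach is approached as far as the arm can. A call with a gripper value outside its range is refused whole. The fingers move at their own pace and stop on an object; the grip force is fixed at half the most. Time passes only in rows, so rows that repeat a pose let the fingers close, or fill a call up. It gives the time, the measured TCP pose, the force, the opening and the grip force at its end, in the units of the state.
- bot.get_obs(): the state, without advancing time (a new reading comes with each control period).
- camera(name): name is "scene" or "top"; returns a dict with "image" (480x640x3 uint8, red, green, blue), "intrinsics" (3x3 intrinsics, pixels), "eye" and "attitude" of the camera in the world. Camera axes: x right, y down, z forward; pixel columns grow to the right and rows downward; lengths in m; the calibration is good to about 2 mm. A picture is of the moment at which its call begins. There is no depth.
- job_done(): hands the job in; it is judged then, once.
The state is a dict: "clock": time; "joint_pos": joint angles; "joint_vel": joint speeds; "tau": joint torques, N m; "eef_pos": TCP position; "tool_rot": TCP orientation; "ft_force": force on the tool from outside, world axes, zero at the start; "ft_torque": the same for the moment, N m; "grip_width": finger opening in m; "grasp_force": force on a finger pad.
Only numpy, scipy, OpenCV 4.12 (cv2) and the standard library are available. Lean on these libraries where they do the work, as an engineer would, in place of code of your own. Each camera call takes 0.05 s, during which the arm holds its last target. There are 200 camera calls.

## Working session

There is one attempt and no reset: what is moved stays moved. The work goes in short steps, Python scripts to look and compute and a tool call to move; the robot and the scene stay as the last step left them, time stands still between calls to the robot, and variables do not carry over. Pictures are saved under pics/ and viewed, at most 14 in all, crops included, and the job is handed in when it is done.

Besides the shell and the picture viewer there is one more tool, called after "Emit:" as a command line: name --argument value ..., lists and objects as JSON in quotes. carry_out: Moves the arm, as the interface text tells. Its arguments: {"type":"object","properties":{"plan":{"type":"array","items":{"type":"object","properties":{"dx":{"type":"number"},"dy":{"type":"number"},"dz":{"type":"number"},"twist":{"type":"number"},"fingers":{"type":"number"}}}}},"required":["plan"]}

```bash
mkdir -p pics; ls; python3 - <<'E'
from workcell import bot,camera
import cv2
for n in("scene","top"):
    c=camera(n);cv2.imwrite(f"pics/{n}0.png",c["image"][:,:,::-1]);print(n,c["intrinsics"],c["eye"],c["attitude"])
o=bot.get_obs();print(o)
E
```

```text
pics
scene [[622.61694324   0.         325.02404639]
 [  0.         622.61694324 243.46646265]
 [  0.           0.           1.        ]] [-0.20267138  0.89493996  0.7121672 ] [-0.30037466  0.80870513 -0.47800217  0.16518173]
top [[545.04557266   0.         315.67431541]
 [  0.         545.04557266 241.41452212]
 [  0.           0.           1.        ]] [0.35813097 0.05191906 1.21489995] [ 0.71016167 -0.69980575  0.06074029 -0.04746514]
{'clock': 0.1, 'joint_pos': array([-1.33999951e+00,  2.41320828e-01,  3.87448647e-03,  1.33521897e+00,
        2.75162691e-05,  1.57076959e+00]), 'joint_vel': array([ 0.00158642, -0.00251095,  0.00519108, -0.00197683,  0.00159801,
       -0.00153242]), 'tau': array([ 7.60464318e-04, -3.73138654e+01,  2.53009844e+01,  1.08417359e-02,
        5.68685834e-05,  7.66115278e-06]), 'eef_pos': array([ 0.11425538, -0.48618966,  0.23051632]), 'tool_rot': array([ 9.93347018e-01,  1.15155669e-01, -9.39204989e-05, -9.29860764e-04]), 'ft_force': array([ 0.75112834, -0.21046064,  0.90282254]), 'ft_torque': array([ 0.00987355,  0.03417223, -0.010172  ]), 'grasp_force': 0.0, 'grip_width': 0.0855827991411138}
```

View pics/scene0.png

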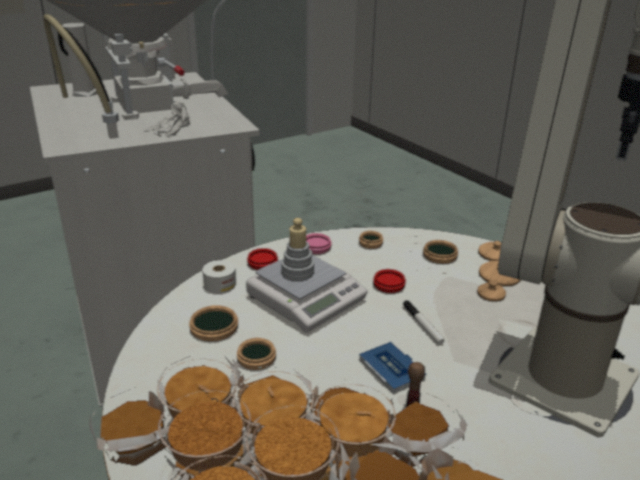

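View pics/top0.png

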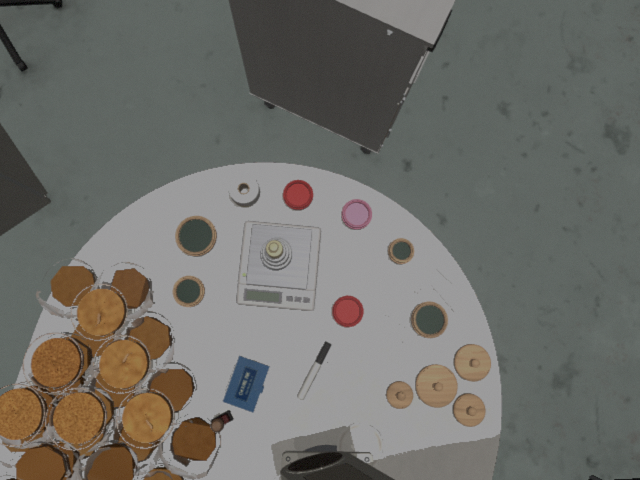

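The scene view shows the stack at about (297,255). The top view shows it at (275,252). Cases in the top view are at (196,236), (188,291), (430,320) and (400,251). The red and pink dishes are look-alikes.

```bash
cat >h.py <<'E'
import numpy as np,cv2
from scipy.spatial.transform import Rotation as R
from workcell import bot,camera
def ray(c,p):
    d=R.from_quat(c["attitude"]).as_matrix()@np.linalg.inv(c["intrinsics"])@[p[0],p[1],1.]
    return np.array(c["eye"]),d/np.linalg.norm(d)
def plane(c,p,z):
    e,d=ray(c,p);return e+d*(z-e[2])/d[2]
def tri(c1,p1,c2,p2):
    a,d=ray(c1,p1);b,f=ray(c2,p2)
    s=np.linalg.lstsq(np.c_[d,-f],b-a,rcond=None)[0]
    u,v=a+s[0]*d,b+s[1]*f
    return (u+v)/2,np.linalg.norm(u-v)*1e3
def proj(c,P):
    q=c["intrinsics"]@R.from_quat(c["attitude"]).as_matrix().T@(np.array(P)-c["eye"])
    return q[:2]/q[2]
E
python3 - <<'E'
from h import *
S=camera("scene");T=camera("top")
def dark(c):
    h=cv2.cvtColor(c["image"],cv2.COLOR_RGB2HSV)
    m=((h[:,:,2]<75)&(h[:,:,0]>50)&(h[:,:,0]<100)).astype(np.uint8)*255
    out=[]
    for k in cv2.findContours(m,cv2.RETR_EXTERNAL,cv2.CHAIN_APPROX_NONE)[0]:
        if 150<cv2.contourArea(k)<1800 and len(k)>5:
            out.append(cv2.fitEllipse(k))
    return out
ds=dark(S)
for e in dark(T):
    P=plane(T,e[0],.012)
    if not(.0<P[0]<.75 and abs(P[1])<.45): continue
    f=545/(1.215-.012)/1e3
    best=min(ds,key=lambda g:np.linalg.norm(np.array(g[0])-proj(S,P)))
    X,g=tri(T,e[0],S,best[0])
    # wood outer diameter along rays
    print(np.round(e[0],1),"dia mm",np.round(np.array(e[1])/f,1),"z12:",P.round(4),"r",np.hypot(*P[:2]).round(3),"tri",X.round(4),"gap",round(g,1),"scene px",np.round(best[0]))
a=cv2.resize(T["image"][205:320,230:330],None,fx=4,fy=4,interpolation=cv2.INTER_CUBIC)
b=cv2.resize(S["image"][210:325,245:345],None,fx=4,fy=4,interpolation=cv2.INTER_CUBIC)
cv2.imwrite("pics/crop1.png",np.hstack([a,b])[:,:,::-1])
E
```

```text
[432.7 317.7] dia mm [39.3 50.9] z12: [ 0.3787 -0.2287  0.012 ] r 0.442 tri [ 0.5099 -0.0732 -0.172 ] gap 464.4 scene px [256. 351.]
[187.8 290.7] dia mm [45.9 47.9] z12: [0.4302 0.3094 0.012 ] r 0.53 tri [0.43   0.3086 0.0158] gap 0.1 scene px [256. 351.]
[195.3 235.1] dia mm [65.7 68.6] z12: [0.5539 0.2989 0.012 ] r 0.629 tri [0.5535 0.2984 0.0154] gap 0.4 scene px [213. 320.]
```

View pics/crop1.png

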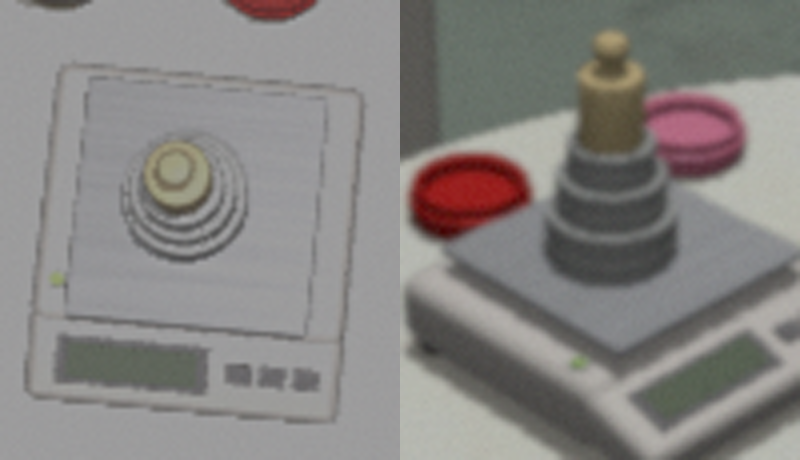

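Crop: the knob sits near (274,247) in the top view and (298,222) in the scene view. The large disc's outline in the top view is centred near (276,254). Next I'll measure all four cases by their wood and dark outline, and the stack axis by the brass mask.

```bash
python3 - <<'E'
from h import *
S=camera("scene");T=camera("top")
def mask(c,sat):
    h=cv2.cvtColor(c["image"],cv2.COLOR_RGB2HSV)
    return h
def blob(c,guess,w):
    h=cv2.cvtColor(c["image"],cv2.COLOR_RGB2HSV).astype(int)
    m=(((h[:,:,1]>60)&(h[:,:,0]<110))|(h[:,:,2]<85)).astype(np.uint8)
    g=np.round(guess).astype(int);z=np.zeros_like(m);z[g[1]-w:g[1]+w,g[0]-w:g[0]+w]=m[g[1]-w:g[1]+w,g[0]-w:g[0]+w]
    m=cv2.morphologyEx(z,cv2.MORPH_CLOSE,np.ones((3,3)))
    k=max(cv2.findContours(m,cv2.RETR_EXTERNAL,cv2.CHAIN_APPROX_NONE)[0],key=cv2.contourArea)
    return cv2.fitEllipse(k)
for n,p,w in(("large",(196,236),28),("small",(188,291),24),("medium",(430,320),26),("knob",(400,251),22)):
    e=blob(T,p,w);P=plane(T,e[0],.018)
    s=blob(S,proj(S,P),26)
    X,g=tri(T,e[0],S,s[0])
    print(n,np.round(e[0],1),"outer mm",np.round(np.array(e[1])*(1.215-.02)/.545,1),"P",P.round(4),"r",np.hypot(*P[:2]).round(3),"tri",X.round(4),round(g,1),np.round(s[0]))
for n,c,(x0,y0,x1,y1) in(("T",T,(255,230,295,270)),("S",S,(280,212,316,252))):
    h=cv2.cvtColor(c["image"],cv2.COLOR_RGB2HSV)[y0:y1,x0:x1]
    m=((h[:,:,1]>50)&(h[:,:,0]<40)).astype(np.uint8)
    ys,xs=np.nonzero(m)
    for y in range(0,m.shape[0],2):
        q=np.nonzero(m[y])[0]
        if len(q):print(n,y+y0,q.min()+x0,q.max()+x0,end="; ")
    print()
# large disc from top: predicted with tri
E
```

```text
large [195.5 235.6] outer mm [85.8 87. ] P [0.5519 0.2971 0.018 ] r 0.627 tri [0.5533 0.2988 0.01  ] 0.3 [213. 323.]
small [188.2 290.9] outer mm [65.7 67.1] P [0.4293 0.3073 0.018 ] r 0.528 tri [0.4298 0.309  0.0107] 0.3 [256. 353.]
medium [429.  319.4] outer mm [76.  78.5] P [ 0.3748 -0.2191  0.018 ] r 0.434 tri [ 0.3752 -0.2205  0.011 ] 0.9 [440. 251.]
knob [400.7 250.8] outer mm [53.3 54.2] P [ 0.5251 -0.1588  0.018 ] r 0.549 tri [ 0.5263 -0.1599  0.0109] 0.7 [371. 239.]
T 242 269 277; T 244 268 278; T 246 267 278; T 248 266 269; T 250 267 276; T 252 270 281; T 254 269 280; T 256 271 278; 
S 218 295 300; S 220 293 301; S 222 294 301; S 224 294 300; S 226 291 304; S 228 290 305; S 230 290 305; S 232 290 305; S 234 290 305; S 236 290 305; S 238 291 306; S 240 290 305; S 242 291 304; S 244 290 304; S 246 291 303;
```

```bash
python3 - <<'E'
from h import *
S=camera("scene");T=camera("top")
print("knob",plane(T,(274,247),.168),"body",plane(T,(274.75,248.75),.159),"large",plane(T,(276.1,254),.080))
print("tri knob",tri(T,(274,247),S,(297.7,221.5)))
for p in((.159,(274.75,248.75)),(.08,(276.1,254))):
    P=plane(T,p[1],p[0]);print(proj(S,P))
g=cv2.Canny(cv2.resize(T["image"][225:280,250:305],None,fx=4,fy=4,interpolation=cv2.INTER_CUBIC),40,100)
for c in cv2.findContours(g,cv2.RETR_LIST,cv2.CHAIN_APPROX_NONE)[0]:
    if len(c)>60:
        e=cv2.fitEllipse(c);print(np.round(np.array(e[0])/4+[250-.4,225-.4],1),np.round(np.array(e[1])/4,1),len(c))
from scipy.spatial.transform import Rotation as R
o=bot.get_obs();print(R.from_quat(o["tool_rot"]).as_matrix().round(3))
E
```

```text
knob [0.50765767 0.11389402 0.168     ] body [0.50551378 0.11287809 0.159     ] large [0.50547375 0.11433895 0.08      ]
tri knob (array([0.50785068, 0.11406395, 0.16842334]), np.float64(0.6325915135242249))
[299.194123   226.08107466]
[298.72229183 261.84838907]
[272.5 258.2] [14.4 21.4] 137
[271.6 253.1] [16.1 23. ] 106
[285.3 259.6] [ 3.2 10.5] 68
[281.4 256.4] [ 5.7 12.3] 84
[274.8 251.9] [17.5 19.8] 185
[275.7 254.9] [30.3 32.4] 353
[275.3 253. ] [30. 31.] 307
[274.9 252.3] [24.2 25.6] 324
[273.8 247.2] [16.4 21.6] 415
[273.1 246.6] [7.1 7.5] 84
[273.1 246.6] [7.2 7.6] 89
[273.1 247. ] [10.1 11.4] 124
[273.1 247. ] [10.3 11.5] 129
[[ 0.973  0.229 -0.   ]
 [ 0.229 -0.973  0.   ]
 [ 0.    -0.    -1.   ]]
```

Emit:
carry_out --plan '[{"dx": 25,"dy": -24,"dz": -12,"twist": -7,"fingers": -1},{"dx": 50,"dy": -48,"dz": -24,"twist": -14,"fingers": -1},{"dx": 75,"dy": -72,"dz": -36,"twist": -21,"fingers": -1},{"dx": 100,"dy": -96,"dz": -48,"twist": -28,"fingers": -1},{"dx": 125,"dy": -120,"dz": -60,"twist": -35,"fingers": -1}]'

```text
clock: 0.82
eef_pos: [0.209, -0.3399, 0.2919]
tool_rot: [0.912, 0.411, 0.0, 0.0]
ft_force: [0.3, -0.8, 0.3]
grip_width: 0.0852
grasp_force: 0.0
```

Emit:
carry_out --plan '[{"dx": 34.5,"dy": -5,"dz": 0,"twist": -7,"fingers": -1},{"dx": 69,"dy": -10,"dz": 0,"twist": -14,"fingers": -1},{"dx": 103.5,"dy": -15,"dz": 0,"twist": -21,"fingers": -1},{"dx": 138,"dy": -20,"dz": 0,"twist": -28,"fingers": -1},{"dx": 172.5,"dy": -25,"dz": 0,"twist": -35,"fingers": -1}]'

```text
clock: 1.23
eef_pos: [0.3054, -0.1945, 0.2916]
tool_rot: [0.746, 0.666, 0.0, 0.001]
ft_force: [1.3, -1.0, -0.0]
grip_width: 0.0854
grasp_force: 0.0
```

Emit:
carry_out --plan '[{"dx": 31,"dy": 15.5,"dz": 0,"twist": -6.77,"fingers": -0.2},{"dx": 62,"dy": 31,"dz": 0,"twist": -6.77,"fingers": -0.2},{"dx": 93,"dy": 46.5,"dz": 0,"twist": -6.77,"fingers": -0.2},{"dx": 124,"dy": 62,"dz": 0,"twist": -6.77,"fingers": -0.2},{"dx": 155,"dy": 77.5,"dz": 0,"twist": -6.77,"fingers": -0.2}]'

```text
clock: 1.65
eef_pos: [0.4008, -0.0496, 0.2916]
tool_rot: [0.707, 0.707, 0.0, 0.0]
ft_force: [0.4, -1.7, -0.3]
grip_width: 0.0514
grasp_force: 0.0
```

Emit:
carry_out --plan '[{"dx": 29,"dy": 19,"dz": 0,"twist": 0,"fingers": -0.1},{"dx": 58,"dy": 38,"dz": 0,"twist": 0,"fingers": -0.1},{"dx": 87,"dy": 57,"dz": 0,"twist": 0,"fingers": -0.1},{"dx": 116,"dy": 76,"dz": 0,"twist": 0,"fingers": -0.1},{"dx": 145,"dy": 95,"dz": 0,"twist": 0,"fingers": -0.1}]'

```text
clock: 2.07
eef_pos: [0.4958, 0.0955, 0.2914]
tool_rot: [0.707, 0.707, 0.0, 0.0]
ft_force: [0.9, -1.2, -0.2]
grip_width: 0.0469
grasp_force: 0.0
```

Emit:
carry_out --plan '[{"dx": 10,"dy": 6,"dz": 0,"twist": 0,"fingers": -0.1},{"dx": 19,"dy": 12,"dz": 0,"twist": 0,"fingers": -0.1},{"dx": 19,"dy": 12,"dz": 0,"twist": 0,"fingers": -0.1},{"dx": 19,"dy": 12,"dz": 0,"twist": 0,"fingers": -0.1},{"dx": 19,"dy": 12,"dz": 0,"twist": 0,"fingers": -0.1}]'

```text
clock: 2.48
eef_pos: [0.5066, 0.1116, 0.2915]
tool_rot: [0.708, 0.707, -0.0, 0.0]
ft_force: [-0.6, 0.0, -0.7]
grip_width: 0.0472
grasp_force: 0.0
```

```bash
python3 - <<'E'
from h import *
S=camera("scene");o=bot.get_obs();print(o["eef_pos"],o["tool_rot"],o["joint_pos"],o["grip_width"],proj(S,o["eef_pos"]))
cv2.imwrite("pics/s1.png",cv2.resize(S["image"][130:280,220:380],None,fx=5,fy=4,interpolation=cv2.INTER_CUBIC)[:,:,::-1])
E
```

```text
[0.50659388 0.11148587 0.29164946] [ 7.07721364e-01  7.06491648e-01 -9.98886805e-05  1.09487220e-04] [ 2.16787489e-01  2.62056148e-01  1.88951703e-01  1.49774257e+00
 -2.92047313e-04  1.78932290e+00] 0.04721420823988554 [299.2481444  160.67471347]
```

View pics/s1.png

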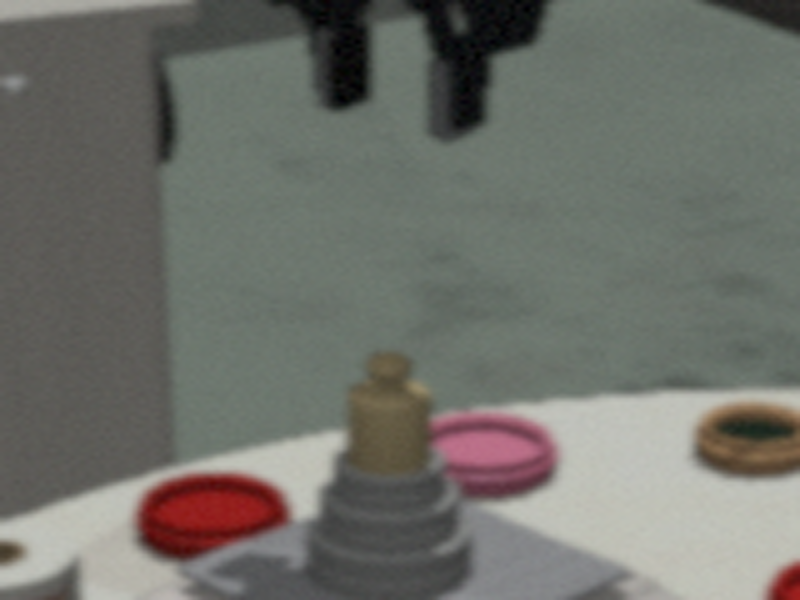

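Emit:
carry_out --plan '[{"dx": 2.5,"dy": 1,"dz": 30,"twist": 0,"fingers": -0.3},{"dx": 2.5,"dy": 1,"dz": 60,"twist": 0,"fingers": -0.3},{"dx": 2.5,"dy": 1,"dz": 90,"twist": 0,"fingers": -0.3},{"dx": 2.5,"dy": 1,"dz": 105,"twist": 0,"fingers": -0.3},{"dx": 2.5,"dy": 1,"dz": 115,"twist": 0,"fingers": -0.3}]'

```text
clock: 2.95
eef_pos: [0.5063, 0.1137, 0.1743]
tool_rot: [0.708, 0.706, -0.002, -0.001]
ft_force: [-0.7, 0.1, -0.4]
grip_width: 0.0552
grasp_force: 0.0
```

Emit:
carry_out --plan '[{"dx": 0,"dy": 0,"dz": 12,"twist": 0,"fingers": -0.3},{"dx": 0,"dy": 0,"dz": 24,"twist": 0,"fingers": -0.3},{"dx": 0,"dy": 0,"dz": 35,"twist": 0,"fingers": -0.3},{"dx": 0,"dy": 0,"dz": 45,"twist": 0,"fingers": -0.3},{"dx": 0,"dy": 0,"dz": 45,"twist": 0,"fingers": -0.3}]'

```text
clock: 3.37
eef_pos: [0.5071, 0.1144, 0.1301]
tool_rot: [0.708, 0.707, -0.001, -0.001]
ft_force: [0.1, -1.3, -0.2]
grip_width: 0.0553
grasp_force: 0.0
```

```bash
python3 - <<'E'
from h import *
S=camera("scene");T=camera("top");o=bot.get_obs();print(o["eef_pos"],o["ft_force"])
cv2.imwrite("pics/s2.png",np.hstack([cv2.resize(c["image"][a:a+100,b:b+80],None,fx=5,fy=5,interpolation=cv2.INTER_CUBIC) for c,a,b in((S,190,258),(T,200,235))])[:,:,::-1])
E
```

```text
[0.50825531 0.11484443 0.13173797] [-1.24809561  0.13626227  0.38594911]
```

View pics/s2.png

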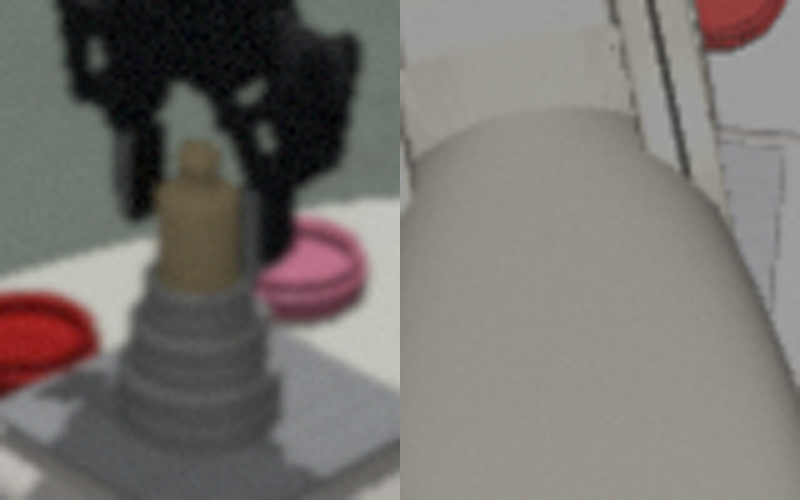

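The scene view shows the knob body standing between the fingers, with the tips just above the small disc. Closing.

Emit:
carry_out --plan '[{"dx": 0,"dy": 0,"dz": 0,"twist": 0,"fingers": 0.1},{"dx": 0,"dy": 0,"dz": 0,"twist": 0,"fingers": 0.2},{"dx": 0,"dy": 0,"dz": 0,"twist": 0,"fingers": 0.4},{"dx": 0,"dy": 0,"dz": 0,"twist": 0,"fingers": 1},{"dx": 0,"dy": 0,"dz": 0,"twist": 0,"fingers": 1}]'

```text
clock: 3.88
eef_pos: [0.5092, 0.1154, 0.1326]
tool_rot: [0.707, 0.707, 0.001, 0.001]
ft_force: [0.8, -0.5, 5.2]
grip_width: 0.0294
grasp_force: 59.8
```

Emit:
carry_out --plan '[{"dx": 0,"dy": 0,"dz": 0,"twist": 0,"fingers": 1},{"dx": 0,"dy": 0,"dz": -2,"twist": 0,"fingers": 1},{"dx": 0,"dy": 0,"dz": -6,"twist": 0,"fingers": 1},{"dx": 0,"dy": 0,"dz": -14,"twist": 0,"fingers": 1},{"dx": 0,"dy": 0,"dz": -25,"twist": 0,"fingers": 1}]'

```text
clock: 4.3
eef_pos: [0.5069, 0.115, 0.1555]
tool_rot: [0.707, 0.707, -0.002, -0.001]
ft_force: [-0.0, 1.0, -3.4]
grip_width: 0.0293
grasp_force: 59.4
```

```bash
python3 - <<'E'
from h import *
S=camera("scene");o=bot.get_obs();print(o["eef_pos"],o["ft_force"],o["grip_width"],o["grasp_force"])
cv2.imwrite("pics/s3.png",cv2.resize(S["image"][180:280,250:350],None,fx=5,fy=5,interpolation=cv2.INTER_CUBIC)[:,:,::-1])
E
```

```text
[0.50864427 0.11535858 0.15842736] [ 0.62391669  0.84160612 -1.69269263] 0.028937883257417273 59.54779809806496
```

View pics/s3.png

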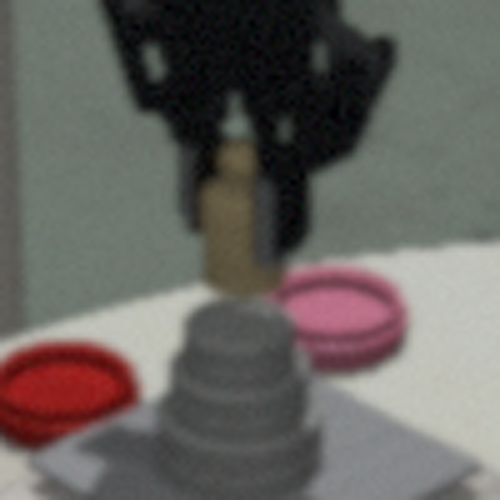

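The scene view shows the knob weight lifted clear and upright, and the disc stack undisturbed. Carrying it to its case.

Emit:
carry_out --plan '[{"dx": -10,"dy": 1,"dz": -8,"twist": 0,"fingers": 1},{"dx": -35,"dy": 3,"dz": -10,"twist": 0,"fingers": 1},{"dx": -65,"dy": 5,"dz": -10,"twist": 0,"fingers": 1},{"dx": -95,"dy": 7,"dz": -10,"twist": 0,"fingers": 1},{"dx": -125,"dy": 9,"dz": -10,"twist": 0,"fingers": 1}]'

```text
clock: 4.77
eef_pos: [0.5168, -0.0115, 0.1664]
tool_rot: [0.707, 0.707, -0.0, -0.0]
ft_force: [-0.2, -0.7, -2.9]
grip_width: 0.0289
grasp_force: 59.5
```

Emit:
carry_out --plan '[{"dx": -30,"dy": 3,"dz": 10,"twist": 0,"fingers": 1},{"dx": -60,"dy": 5,"dz": 30,"twist": 0,"fingers": 1},{"dx": -90,"dy": 7,"dz": 50,"twist": 0,"fingers": 1},{"dx": -120,"dy": 9,"dz": 70,"twist": 0,"fingers": 1},{"dx": -150,"dy": 9.5,"dz": 90,"twist": 0,"fingers": 1}]'

```text
clock: 5.18
eef_pos: [0.5263, -0.162, 0.0756]
tool_rot: [0.707, 0.707, -0.0, 0.0]
ft_force: [0.8, 0.1, -2.4]
grip_width: 0.0293
grasp_force: 59.6
```

Emit:
carry_out --plan '[{"dx": 0,"dy": 0,"dz": 5,"twist": 0,"fingers": 1},{"dx": 0,"dy": 0,"dz": 10,"twist": 0,"fingers": 1},{"dx": 0,"dy": 0,"dz": 15,"twist": 0,"fingers": 1},{"dx": 0,"dy": 0,"dz": 15,"twist": 0,"fingers": 1},{"dx": 0,"dy": 0,"dz": 15,"twist": 0,"fingers": 1}]'

```text
clock: 5.6
eef_pos: [0.5268, -0.1589, 0.0617]
tool_rot: [0.707, 0.708, 0.0, 0.0]
ft_force: [-0.5, 0.2, -2.0]
grip_width: 0.0293
grasp_force: 59.9
```

```bash
python3 - <<'E'
from h import *
S=camera("scene");o=bot.get_obs();print(o["eef_pos"],o["ft_force"],o["grip_width"],o["grasp_force"],proj(S,o["eef_pos"]))
cv2.imwrite("pics/s4.png",cv2.resize(S["image"][175:275,320:420],None,fx=5,fy=5,interpolation=cv2.INTER_CUBIC)[:,:,::-1])
E
```

```text
[ 0.52717455 -0.1589104   0.0620579 ] [ 0.27756748  0.64945503 -2.60823898] 0.028976111849342855 59.939441196620464 [371.57739967 219.86172618]
```

View pics/s4.png

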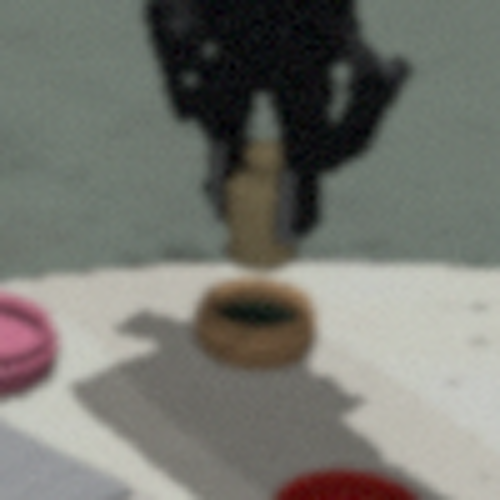

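The weight is upright directly above the case centre (about 256 against 257 in the crop). Lowering.

Emit:
carry_out --plan '[{"dx": -0.5,"dy": 0,"dz": 10,"twist": 0,"fingers": 1},{"dx": -0.5,"dy": 0,"dz": 20,"twist": 0,"fingers": 1},{"dx": -0.5,"dy": 0,"dz": 26,"twist": 0,"fingers": 1},{"dx": -0.5,"dy": 0,"dz": 30,"twist": 0,"fingers": 1},{"dx": -0.5,"dy": 0,"dz": 32,"twist": 0,"fingers": 1}]'

```text
clock: 6.07
eef_pos: [0.5257, -0.1598, 0.028]
tool_rot: [0.707, 0.707, -0.001, -0.001]
ft_force: [0.5, 0.6, -2.1]
grip_width: 0.0292
grasp_force: 59.9
```

Emit:
carry_out --plan '[{"dx": 0,"dy": 0,"dz": 1,"twist": 0,"fingers": 1},{"dx": 0,"dy": 0,"dz": 2,"twist": 0,"fingers": 1},{"dx": 0,"dy": 0,"dz": 3,"twist": 0,"fingers": 1},{"dx": 0,"dy": 0,"dz": 3,"twist": 0,"fingers": 1},{"dx": 0,"dy": 0,"dz": 3,"twist": 0,"fingers": 1}]'

```text
clock: 6.48
eef_pos: [0.5269, -0.1604, 0.0267]
tool_rot: [0.707, 0.707, 0.0, 0.0]
ft_force: [-0.4, 0.9, -0.8]
grip_width: 0.0293
grasp_force: 60.0
```

Emit:
carry_out --plan '[{"dx": 0,"dy": 0,"dz": 0.5,"twist": 0,"fingers": 1},{"dx": 0,"dy": 0,"dz": 1,"twist": 0,"fingers": 1},{"dx": 0,"dy": 0,"dz": 1,"twist": 0,"fingers": 1},{"dx": 0,"dy": 0,"dz": 1,"twist": 0,"fingers": 1},{"dx": 0,"dy": 0,"dz": 1,"twist": 0,"fingers": 1}]'

```text
clock: 6.9
eef_pos: [0.527, -0.1604, 0.0267]
tool_rot: [0.707, 0.707, 0.0, 0.001]
ft_force: [-2.3, 1.0, 5.6]
grip_width: 0.0291
grasp_force: 60.9
```

Contact (Fz has turned upward). Releasing and withdrawing.

Emit:
carry_out --plan '[{"dx": 0,"dy": 0,"dz": 0,"twist": 0,"fingers": 0.3},{"dx": 0,"dy": 0,"dz": 0,"twist": 0,"fingers": 0.2},{"dx": 0,"dy": 0,"dz": 0,"twist": 0,"fingers": 0.1},{"dx": 0,"dy": 0,"dz": 0,"twist": 0,"fingers": 0},{"dx": 0,"dy": 0,"dz": 0,"twist": 0,"fingers": -0.15}]'

```text
clock: 7.32
eef_pos: [0.5268, -0.1604, 0.0252]
tool_rot: [0.707, 0.707, 0.0, 0.0]
ft_force: [1.0, 0.6, 0.0]
grip_width: 0.0492
grasp_force: 0.0
```

Emit:
carry_out --plan '[{"dx": 0,"dy": 0,"dz": 0,"twist": 0,"fingers": -0.15},{"dx": 0,"dy": 0,"dz": -10,"twist": 0,"fingers": -0.15},{"dx": 0,"dy": 0,"dz": -40,"twist": 0,"fingers": -0.15},{"dx": 0,"dy": 0,"dz": -80,"twist": 0,"fingers": -0.3},{"dx": 0,"dy": 0,"dz": -120,"twist": 0,"fingers": -0.5}]'

```text
clock: 7.73
eef_pos: [0.5255, -0.1599, 0.1462]
tool_rot: [0.707, 0.707, -0.001, -0.001]
ft_force: [0.9, -0.9, 0.8]
grip_width: 0.0637
grasp_force: 0.0
```

Emit:
carry_out --plan '[{"dx": 30,"dy": -2,"dz": -30,"twist": 0,"fingers": -0.5},{"dx": 60,"dy": -4,"dz": -45,"twist": 0,"fingers": -0.5},{"dx": 90,"dy": -6,"dz": -45,"twist": 0,"fingers": -0.5},{"dx": 90,"dy": -6,"dz": -45,"twist": 0,"fingers": -0.5},{"dx": 90,"dy": -6,"dz": -45,"twist": 0,"fingers": -0.5}]'

```text
clock: 8.15
eef_pos: [0.5208, -0.069, 0.1915]
tool_rot: [0.706, 0.708, 0.0, 0.001]
ft_force: [-0.5, -1.1, 0.1]
grip_width: 0.0639
grasp_force: 0.0
```

```bash
python3 - <<'E'
from h import *
S=camera("scene");T=camera("top");o=bot.get_obs();print(o["eef_pos"],o["ft_force"])
f=lambda c,y,x:cv2.resize(c["image"][y:y+80,x:x+80],None,fx=5,fy=5,interpolation=cv2.INTER_CUBIC)
cv2.imwrite("pics/s5.png",np.hstack([f(S,190,330),f(S,210,258)])[:,:,::-1])
E
```

```text
[ 0.52050446 -0.07058424  0.19038192] [-0.45475187 -0.55566754 -0.04204401]
```

View pics/s5.png

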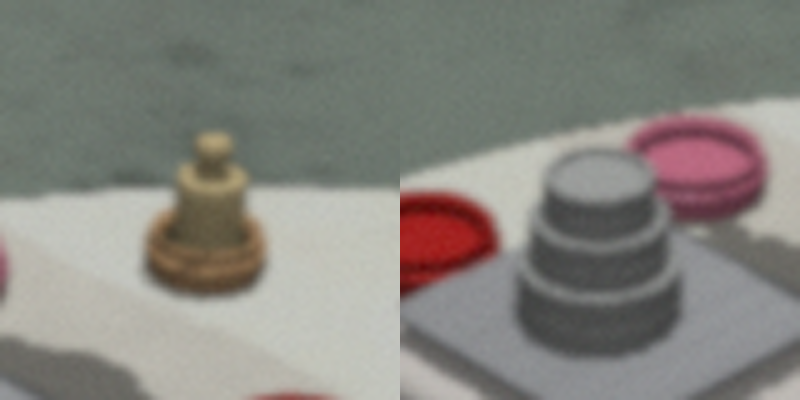

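The knob weight stands upright in its case (crop centre about (210,200)). The three discs are undisturbed, with the small disc's top face centred near scene pixel (298.1,246).

```bash
python3 - <<'E'
from h import *
S=camera("scene");T=camera("top")
print(plane(S,(298.1,246),.120)); print(proj(T,(.5075,.114,.12)))
# top-view ring fits
g=cv2.Canny(cv2.resize(T["image"][225:280,250:305],None,fx=4,fy=4,interpolation=cv2.INTER_CUBIC),40,100)
for c in cv2.findContours(g,cv2.RETR_LIST,cv2.CHAIN_APPROX_NONE)[0]:
    if len(c)>150:
        e=cv2.fitEllipse(c);q=np.array(e[0])/4+[250-.4,225-.4];print(q.round(1),np.round(np.array(e[1])/4,1),[plane(T,q,z)[:2].round(4) for z in(.12,.1,.08)])
o=bot.get_obs();print(o["eef_pos"])
E
```

```text
[0.50147192 0.12050187 0.12      ]
[275.26641886 250.4496878 ]
[275.  252.6] [23.5 25.4] [array([0.5031, 0.1145]), array([0.5057, 0.1156]), array([0.5084, 0.1168])]
[274.6 251.3] [22.5 22.9] [array([0.5058, 0.1152]), array([0.5085, 0.1164]), array([0.5112, 0.1176])]
[274.8 251.9] [17.5 19.5] [array([0.5045, 0.1149]), array([0.5072, 0.1161]), array([0.5098, 0.1172])]
[275.5 254.3] [31.6 32.6] [array([0.4997, 0.1133]), array([0.5023, 0.1144]), array([0.5049, 0.1155])]
[275.2 252.8] [30.3 31.4] [array([0.5027, 0.1141]), array([0.5054, 0.1152]), array([0.508 , 0.1163])]
[ 0.52040317 -0.07115222  0.18990475]
```

Emit:
carry_out --plan '[{"dx": 37,"dy": -3,"dz": 0,"twist": 0,"fingers": -0.5},{"dx": 74,"dy": -6,"dz": 0,"twist": 0,"fingers": -0.5},{"dx": 111,"dy": -9,"dz": 0,"twist": 0,"fingers": -0.5},{"dx": 148,"dy": -12,"dz": 0,"twist": 0,"fingers": -0.5},{"dx": 186,"dy": -14.5,"dz": 0,"twist": 0,"fingers": -0.5}]'

```text
clock: 8.77
eef_pos: [0.506, 0.1159, 0.1898]
tool_rot: [0.708, 0.706, -0.0, -0.0]
ft_force: [0.7, -0.8, 0.4]
grip_width: 0.0642
grasp_force: 0.0
```

Emit:
carry_out --plan '[{"dx": 0,"dy": 0,"dz": 20,"twist": 0,"fingers": -0.5},{"dx": 0,"dy": 0,"dz": 40,"twist": 0,"fingers": -0.5},{"dx": 0,"dy": 0,"dz": 60,"twist": 0,"fingers": -0.5},{"dx": 0,"dy": 0,"dz": 75,"twist": 0,"fingers": -0.5},{"dx": 0,"dy": 0,"dz": 82,"twist": 0,"fingers": -0.5}]'

```text
clock: 9.18
eef_pos: [0.5047, 0.1145, 0.1055]
tool_rot: [0.708, 0.707, -0.002, -0.001]
ft_force: [-0.8, -0.1, 0.4]
grip_width: 0.0641
grasp_force: 0.0
```

Emit:
carry_out --plan '[{"dx": 0,"dy": 0,"dz": 0,"twist": 0,"fingers": -0.4},{"dx": 0,"dy": 0,"dz": 0,"twist": 0,"fingers": -0.3},{"dx": 0,"dy": 0,"dz": 0,"twist": 0,"fingers": -0.2},{"dx": 0,"dy": 0,"dz": 0,"twist": 0,"fingers": -0.2},{"dx": 0,"dy": 0,"dz": 0,"twist": 0,"fingers": -0.2}]'

```text
clock: 9.6
eef_pos: [0.507, 0.1157, 0.1094]
tool_rot: [0.707, 0.707, 0.001, 0.001]
ft_force: [-0.4, 0.3, -1.1]
grip_width: 0.0514
grasp_force: 0.0
```

```bash
python3 - <<'E'
from h import *
S=camera("scene");o=bot.get_obs();print(o["eef_pos"],o["ft_force"],o["grip_width"])
cv2.imwrite("pics/s6.png",cv2.resize(S["image"][200:280,255:345],None,fx=7,fy=7,interpolation=cv2.INTER_CUBIC)[:,:,::-1])
E
```

```text
[0.50684828 0.11576323 0.1092716 ] [0.6173782  0.54223931 0.10179098] 0.051226385463049515
```

View pics/s6.png

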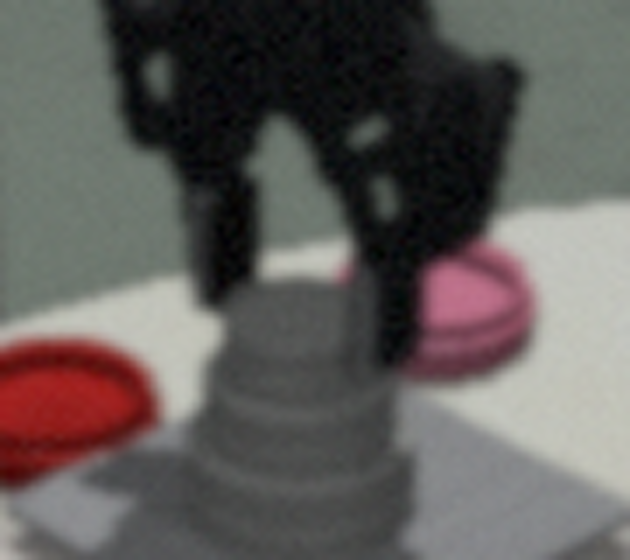

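The fingers straddle the small disc, tips roughly mid-height. Closing 1 mm lower.

Emit:
carry_out --plan '[{"dx": 0,"dy": 0,"dz": 1,"twist": 0,"fingers": -0.1},{"dx": 0,"dy": 0,"dz": 1,"twist": 0,"fingers": 0},{"dx": 0,"dy": 0,"dz": 1,"twist": 0,"fingers": 0.1},{"dx": 0,"dy": 0,"dz": 1,"twist": 0,"fingers": 1},{"dx": 0,"dy": 0,"dz": 1,"twist": 0,"fingers": 1}]'

```text
clock: 10.07
eef_pos: [0.5072, 0.1159, 0.1086]
tool_rot: [0.707, 0.707, 0.001, 0.001]
ft_force: [0.0, 0.0, 5.2]
grip_width: 0.041
grasp_force: 59.8
```

Emit:
carry_out --plan '[{"dx": 0,"dy": 0,"dz": 0,"twist": 0,"fingers": 1},{"dx": 0,"dy": 0,"dz": -2,"twist": 0,"fingers": 1},{"dx": 0,"dy": 0,"dz": -6,"twist": 0,"fingers": 1},{"dx": 0,"dy": 0,"dz": -14,"twist": 0,"fingers": 1},{"dx": 0,"dy": 0,"dz": -25,"twist": 0,"fingers": 1}]'

```text
clock: 10.48
eef_pos: [0.5048, 0.1155, 0.1317]
tool_rot: [0.707, 0.707, -0.001, -0.001]
ft_force: [0.2, 0.3, -1.2]
grip_width: 0.0411
grasp_force: 60.8
```

```bash
python3 - <<'E'
from h import *
S=camera("scene");o=bot.get_obs();print(o["eef_pos"],o["ft_force"],o["grip_width"],o["grasp_force"])
cv2.imwrite("pics/s7.png",cv2.resize(S["image"][190:280,255:345],None,fx=6,fy=6,interpolation=cv2.INTER_CUBIC)[:,:,::-1])
E
```

```text
[0.50662916 0.11592814 0.13462131] [0.09178144 0.82326056 0.13130042] 0.04136004750650459 60.83951074133438
```

View pics/s7.png

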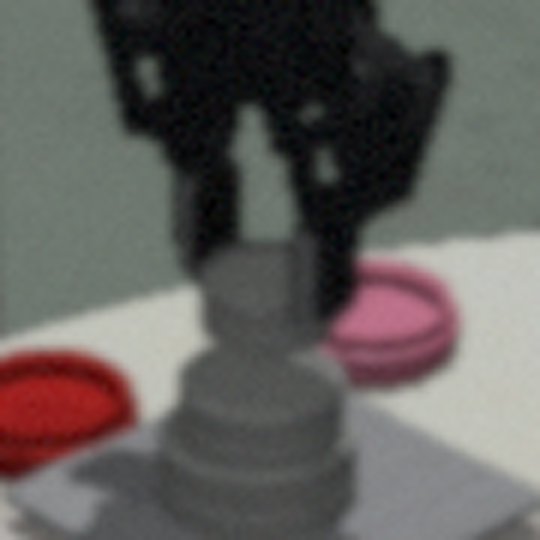

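The small disc is lifted level, with medium and large undisturbed. Carrying it to the case at (0.430, 0.309).

Emit:
carry_out --plan '[{"dx": 15,"dy": -6,"dz": -6,"twist": 0,"fingers": 1},{"dx": 40,"dy": -16,"dz": -6,"twist": 0,"fingers": 1},{"dx": 65,"dy": -26,"dz": -6,"twist": 0,"fingers": 1},{"dx": 90,"dy": -36,"dz": -6,"twist": 0,"fingers": 1},{"dx": 115,"dy": -46,"dz": 0,"twist": 0,"fingers": 1}]'

```text
clock: 10.95
eef_pos: [0.4603, 0.232, 0.1334]
tool_rot: [0.707, 0.707, 0.001, 0.0]
ft_force: [1.5, 0.6, -1.8]
grip_width: 0.0409
grasp_force: 60.8
```

Emit:
carry_out --plan '[{"dx": 22,"dy": -9,"dz": 12,"twist": 0,"fingers": 1},{"dx": 44,"dy": -18,"dz": 27,"twist": 0,"fingers": 1},{"dx": 65,"dy": -25,"dz": 42,"twist": 0,"fingers": 1},{"dx": 78,"dy": -30,"dz": 57,"twist": 0,"fingers": 1},{"dx": 78,"dy": -30,"dz": 72,"twist": 0,"fingers": 1}]'

```text
clock: 11.37
eef_pos: [0.4291, 0.3116, 0.0598]
tool_rot: [0.706, 0.708, 0.0, -0.001]
ft_force: [-0.2, -0.4, -1.0]
grip_width: 0.0409
grasp_force: 60.9
```

Emit:
carry_out --plan '[{"dx": 0,"dy": 0,"dz": 0,"twist": 0,"fingers": 1},{"dx": 0,"dy": 0,"dz": 0,"twist": 0,"fingers": 1},{"dx": 0,"dy": 0,"dz": 0,"twist": 0,"fingers": 1},{"dx": 0,"dy": 0,"dz": 0,"twist": 0,"fingers": 1},{"dx": 0,"dy": 0,"dz": 0,"twist": 0,"fingers": 1}]'

```text
clock: 11.78
eef_pos: [0.4312, 0.3087, 0.0615]
tool_rot: [0.708, 0.707, 0.001, 0.0]
ft_force: [0.1, 0.5, -2.1]
grip_width: 0.0409
grasp_force: 60.9
```

```bash
python3 - <<'E'
from h import *
S=camera("scene");o=bot.get_obs();print(o["eef_pos"],o["ft_force"],o["grip_width"],o["grasp_force"])
cv2.imwrite("pics/s8.png",cv2.resize(S["image"][290:380,205:305],None,fx=6,fy=6,interpolation=cv2.INTER_CUBIC)[:,:,::-1])
E
```

```text
[0.43105679 0.30873063 0.06138079] [ 0.6084952   0.22508282 -2.08247059] 0.04089547096029503 60.94261059992277
```

View pics/s8.png

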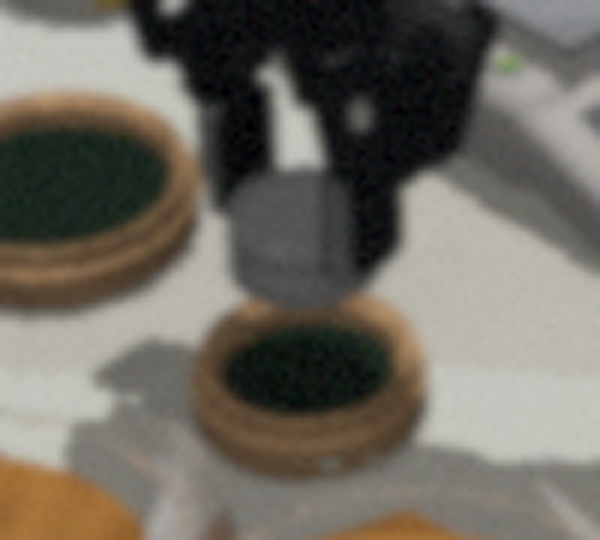

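The disc is level and lies within about 1.5 mm of the case centre (302 against 308 in the crop). Lowering.

Emit:
carry_out --plan '[{"dx": -0.5,"dy": -1,"dz": 10,"twist": 0,"fingers": 1},{"dx": -0.5,"dy": -1,"dz": 20,"twist": 0,"fingers": 1},{"dx": -0.5,"dy": -1,"dz": 28,"twist": 0,"fingers": 1},{"dx": -0.5,"dy": -1,"dz": 33,"twist": 0,"fingers": 1},{"dx": -0.5,"dy": -1,"dz": 36,"twist": 0,"fingers": 1}]'

```text
clock: 12.25
eef_pos: [0.4282, 0.3075, 0.0226]
tool_rot: [0.707, 0.707, -0.001, -0.0]
ft_force: [-0.2, 0.3, -1.3]
grip_width: 0.0408
grasp_force: 60.9
```

Emit:
carry_out --plan '[{"dx": 0,"dy": 0,"dz": 0.5,"twist": 0,"fingers": 1},{"dx": 0,"dy": 0,"dz": 1,"twist": 0,"fingers": 1},{"dx": 0,"dy": 0,"dz": 1.5,"twist": 0,"fingers": 1},{"dx": 0,"dy": 0,"dz": 1.5,"twist": 0,"fingers": 1},{"dx": 0,"dy": 0,"dz": 1.5,"twist": 0,"fingers": 1}]'

```text
clock: 12.67
eef_pos: [0.4295, 0.3084, 0.0232]
tool_rot: [0.707, 0.707, 0.0, 0.0]
ft_force: [0.1, -0.0, -1.9]
grip_width: 0.0409
grasp_force: 60.9
```

Emit:
carry_out --plan '[{"dx": 0,"dy": 0,"dz": 0.5,"twist": 0,"fingers": 1},{"dx": 0,"dy": 0,"dz": 0.8,"twist": 0,"fingers": 1},{"dx": 0,"dy": 0,"dz": 0.8,"twist": 0,"fingers": 1},{"dx": 0,"dy": 0,"dz": 0.8,"twist": 0,"fingers": 1},{"dx": 0,"dy": 0,"dz": 0.8,"twist": 0,"fingers": 1}]'

```text
clock: 13.08
eef_pos: [0.4292, 0.3082, 0.022]
tool_rot: [0.707, 0.707, 0.0, 0.0]
ft_force: [0.5, 0.1, -1.3]
grip_width: 0.0407
grasp_force: 60.9
```

Emit:
carry_out --plan '[{"dx": 0,"dy": 0,"dz": 0.4,"twist": 0,"fingers": 1},{"dx": 0,"dy": 0,"dz": 0.8,"twist": 0,"fingers": 1},{"dx": 0,"dy": 0,"dz": 0.8,"twist": 0,"fingers": 1},{"dx": 0,"dy": 0,"dz": 0.8,"twist": 0,"fingers": 1},{"dx": 0,"dy": 0,"dz": 0.8,"twist": 0,"fingers": 1}]'

```text
clock: 13.5
eef_pos: [0.4291, 0.3082, 0.0212]
tool_rot: [0.707, 0.707, -0.0, -0.0]
ft_force: [0.2, 0.3, -3.1]
grip_width: 0.0411
grasp_force: 60.9
```

Emit:
carry_out --plan '[{"dx": 0,"dy": 0,"dz": 0.4,"twist": 0,"fingers": 1},{"dx": 0,"dy": 0,"dz": 0.8,"twist": 0,"fingers": 1},{"dx": 0,"dy": 0,"dz": 0.8,"twist": 0,"fingers": 1},{"dx": 0,"dy": 0,"dz": 0.8,"twist": 0,"fingers": 1},{"dx": 0,"dy": 0,"dz": 0.8,"twist": 0,"fingers": 1}]'

```text
clock: 13.92
eef_pos: [0.4293, 0.3083, 0.0207]
tool_rot: [0.707, 0.707, 0.0, 0.0]
ft_force: [-1.0, 0.1, 2.3]
grip_width: 0.041
grasp_force: 61.3
```

Contact came at 0.0207. I predicted 0.0206, with the underside at 0.100. Releasing and withdrawing to above the stack.

Emit:
carry_out --plan '[{"dx": 0,"dy": 0,"dz": 0,"twist": 0,"fingers": 0.05},{"dx": 0,"dy": 0,"dz": 0,"twist": 0,"fingers": -0.05},{"dx": 0,"dy": 0,"dz": 0,"twist": 0,"fingers": -0.15},{"dx": 0,"dy": 0,"dz": 0,"twist": 0,"fingers": -0.3},{"dx": 0,"dy": 0,"dz": 0,"twist": 0,"fingers": -0.4}]'

```text
clock: 14.33
eef_pos: [0.4293, 0.3083, 0.0204]
tool_rot: [0.707, 0.707, 0.0, 0.0]
ft_force: [0.2, -0.5, -0.6]
grip_width: 0.0602
grasp_force: 0.0
```

Emit:
carry_out --plan '[{"dx": 0,"dy": 0,"dz": -5,"twist": 0,"fingers": -0.4},{"dx": 0,"dy": 0,"dz": -30,"twist": 0,"fingers": -0.5},{"dx": 0,"dy": 0,"dz": -65,"twist": 0,"fingers": -0.7},{"dx": 0,"dy": 0,"dz": -100,"twist": 0,"fingers": -0.8},{"dx": 0,"dy": 0,"dz": -130,"twist": 0,"fingers": -0.8}]'

```text
clock: 14.75
eef_pos: [0.4293, 0.3084, 0.1529]
tool_rot: [0.707, 0.707, 0.001, 0.0]
ft_force: [1.6, 0.7, 0.4]
grip_width: 0.0769
grasp_force: 0.0
```

```bash
python3 - <<'E'
from h import *
S=camera("scene");T=camera("top");o=bot.get_obs();print(o["eef_pos"],o["ft_force"],o["grip_width"])
f=lambda c,y,x:cv2.resize(c["image"][y:y+80,x:x+80],None,fx=5,fy=5,interpolation=cv2.INTER_CUBIC)
cv2.imwrite("pics/s9.png",np.hstack([f(S,310,215),f(T,215,235)])[:,:,::-1])
E
```

```text
[0.4325199  0.31063299 0.15679269] [1.13005692 1.09736025 0.53313078] 0.07683813467196576
```

View pics/s9.png

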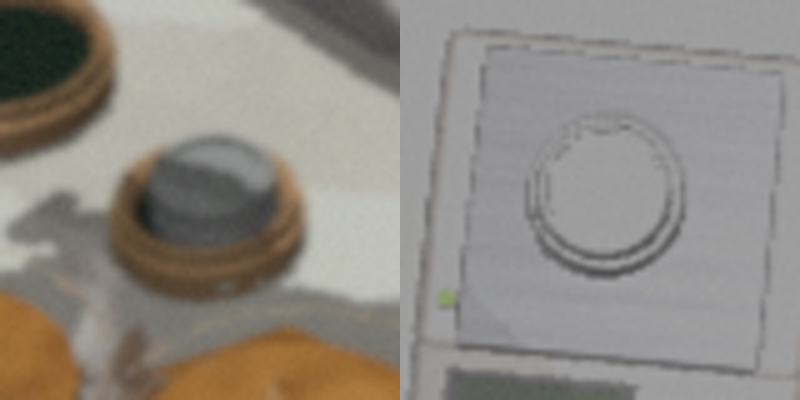

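The small disc lies flat in its case (crop (210,190)). In the top view the medium recess is centred near (275.6,252.6), so the stack is still at about (0.506, 0.115).

Emit:
carry_out --plan '[{"dx": -25,"dy": 10,"dz": 0,"twist": 0,"fingers": -0.8},{"dx": -55,"dy": 22,"dz": 0,"twist": 0,"fingers": -0.8},{"dx": -85,"dy": 34,"dz": 0,"twist": 0,"fingers": -0.8},{"dx": -115,"dy": 46,"dz": 0,"twist": 0,"fingers": -0.8},{"dx": -145,"dy": 58,"dz": 0,"twist": 0,"fingers": -0.8}]'

```text
clock: 15.27
eef_pos: [0.4871, 0.1619, 0.15]
tool_rot: [0.707, 0.707, -0.0, -0.0]
ft_force: [0.1, 0.4, -0.1]
grip_width: 0.077
grasp_force: 0.0
```

Emit:
carry_out --plan '[{"dx": -25,"dy": 10,"dz": 0,"twist": 0,"fingers": -0.8},{"dx": -48,"dy": 19,"dz": 0,"twist": 0,"fingers": -0.8},{"dx": -48,"dy": 19,"dz": 0,"twist": 0,"fingers": -0.7},{"dx": -48,"dy": 19,"dz": 0,"twist": 0,"fingers": -0.7},{"dx": -48,"dy": 19,"dz": 0,"twist": 0,"fingers": -0.7}]'

```text
clock: 15.68
eef_pos: [0.5057, 0.1154, 0.15]
tool_rot: [0.707, 0.707, -0.0, -0.0]
ft_force: [-0.8, -0.4, 0.3]
grip_width: 0.0725
grasp_force: 0.0
```

Emit:
carry_out --plan '[{"dx": 0,"dy": 0.5,"dz": 15,"twist": 0,"fingers": -0.7},{"dx": 0,"dy": 0.5,"dz": 32,"twist": 0,"fingers": -0.7},{"dx": 0,"dy": 0.5,"dz": 48,"twist": 0,"fingers": -0.7},{"dx": 0,"dy": 0.5,"dz": 58,"twist": 0,"fingers": -0.7},{"dx": 0,"dy": 0.5,"dz": 62,"twist": 0,"fingers": -0.7}]'

```text
clock: 16.1
eef_pos: [0.5049, 0.1161, 0.0866]
tool_rot: [0.706, 0.708, -0.001, -0.001]
ft_force: [0.4, 0.9, 0.0]
grip_width: 0.0725
grasp_force: 0.0
```

Emit:
carry_out --plan '[{"dx": 0,"dy": 0,"dz": 0,"twist": 0,"fingers": -0.6},{"dx": 0,"dy": 0,"dz": 0,"twist": 0,"fingers": -0.5},{"dx": 0,"dy": 0,"dz": 0,"twist": 0,"fingers": -0.42},{"dx": 0,"dy": 0,"dz": 0,"twist": 0,"fingers": -0.42},{"dx": 0,"dy": 0,"dz": 0,"twist": 0,"fingers": -0.42}]'

```text
clock: 16.52
eef_pos: [0.5073, 0.1154, 0.0892]
tool_rot: [0.707, 0.707, 0.001, 0.0]
ft_force: [0.4, 0.0, -0.3]
grip_width: 0.0605
grasp_force: 0.0
```

Emit:
carry_out --plan '[{"dx": 0,"dy": 0,"dz": 0.8,"twist": 0,"fingers": -0.35},{"dx": 0,"dy": 0,"dz": 0.8,"twist": 0,"fingers": -0.28},{"dx": 0,"dy": 0,"dz": 0.8,"twist": 0,"fingers": 0},{"dx": 0,"dy": 0,"dz": 0.8,"twist": 0,"fingers": 1},{"dx": 0,"dy": 0,"dz": 0.8,"twist": 0,"fingers": 1}]'

```text
clock: 16.93
eef_pos: [0.5076, 0.1153, 0.0888]
tool_rot: [0.707, 0.707, 0.001, 0.001]
ft_force: [0.0, -1.0, 5.1]
grip_width: 0.0521
grasp_force: 61.6
```

Emit:
carry_out --plan '[{"dx": 0,"dy": 0,"dz": 0,"twist": 0,"fingers": 1},{"dx": 0,"dy": 0,"dz": -2,"twist": 0,"fingers": 1},{"dx": 0,"dy": 0,"dz": -6,"twist": 0,"fingers": 1},{"dx": 0,"dy": 0,"dz": -14,"twist": 0,"fingers": 1},{"dx": 0,"dy": 0,"dz": -25,"twist": 0,"fingers": 1}]'

```text
clock: 17.35
eef_pos: [0.505, 0.1149, 0.1119]
tool_rot: [0.707, 0.707, -0.002, -0.001]
ft_force: [-0.7, -0.1, -2.8]
grip_width: 0.0521
grasp_force: 63.2
```

Emit:
carry_out --plan '[{"dx": 0,"dy": 0,"dz": -15,"twist": 0,"fingers": 1},{"dx": 0,"dy": 0,"dz": -30,"twist": 0,"fingers": 1},{"dx": 0,"dy": 0,"dz": -40,"twist": 0,"fingers": 1},{"dx": 0,"dy": 0,"dz": -40,"twist": 0,"fingers": 1},{"dx": 0,"dy": 0,"dz": -40,"twist": 0,"fingers": 1}]'

```text
clock: 17.77
eef_pos: [0.5068, 0.1153, 0.153]
tool_rot: [0.707, 0.707, 0.0, 0.0]
ft_force: [-0.0, -1.0, -4.1]
grip_width: 0.0523
grasp_force: 63.2
```

Medium is held, with its underside 8.8 mm below the TCP. Carrying it to (0.375, -0.2205).

Emit:
carry_out --plan '[{"dx": -15,"dy": -6,"dz": 0,"twist": 0,"fingers": 1},{"dx": -43,"dy": -17,"dz": 0,"twist": 0,"fingers": 1},{"dx": -71,"dy": -28,"dz": 0,"twist": 0,"fingers": 1},{"dx": -99,"dy": -39,"dz": 0,"twist": 0,"fingers": 1},{"dx": -127,"dy": -50,"dz": 0,"twist": 0,"fingers": 1}]'

```text
clock: 18.18
eef_pos: [0.4549, -0.0127, 0.1513]
tool_rot: [0.707, 0.707, -0.001, -0.001]
ft_force: [0.9, -0.6, -3.1]
grip_width: 0.052
grasp_force: 63.2
```

Emit:
carry_out --plan '[{"dx": -28,"dy": -11,"dz": 0,"twist": 0,"fingers": 1},{"dx": -56,"dy": -22,"dz": 0,"twist": 0,"fingers": 1},{"dx": -84,"dy": -33,"dz": 0,"twist": 0,"fingers": 1},{"dx": -112,"dy": -44,"dz": 0,"twist": 0,"fingers": 1},{"dx": -140,"dy": -55,"dz": 10,"twist": 0,"fingers": 1}]'

```text
clock: 18.6
eef_pos: [0.4014, -0.1531, 0.143]
tool_rot: [0.707, 0.707, 0.0, 0.001]
ft_force: [1.1, -0.2, -3.4]
grip_width: 0.0523
grasp_force: 63.2
```

Emit:
carry_out --plan '[{"dx": -28,"dy": -11,"dz": 18,"twist": 0,"fingers": 1},{"dx": -54,"dy": -20,"dz": 38,"twist": 0,"fingers": 1},{"dx": -69,"dy": -26,"dz": 58,"twist": 0,"fingers": 1},{"dx": -69,"dy": -26,"dz": 75,"twist": 0,"fingers": 1},{"dx": -69,"dy": -26,"dz": 83,"twist": 0,"fingers": 1}]'

```text
clock: 19.02
eef_pos: [0.3727, -0.2204, 0.0566]
tool_rot: [0.708, 0.706, -0.001, -0.003]
ft_force: [0.2, 0.3, -2.2]
grip_width: 0.0518
grasp_force: 63.4
```

Emit:
carry_out --plan '[{"dx": 0,"dy": 0,"dz": 0,"twist": 0,"fingers": 1},{"dx": 0,"dy": 0,"dz": 0,"twist": 0,"fingers": 1},{"dx": 0,"dy": 0,"dz": 0,"twist": 0,"fingers": 1},{"dx": 0,"dy": 0,"dz": 0,"twist": 0,"fingers": 1},{"dx": 0,"dy": 0,"dz": 0,"twist": 0,"fingers": 1}]'

```text
clock: 19.43
eef_pos: [0.3767, -0.2208, 0.0606]
tool_rot: [0.707, 0.707, 0.0, 0.001]
ft_force: [-0.2, 0.9, -2.1]
grip_width: 0.0519
grasp_force: 63.4
```

```bash
python3 - <<'E'
from h import *
S=camera("scene");o=bot.get_obs();print(o["eef_pos"],o["ft_force"],o["grip_width"])
f=lambda c,y,x:cv2.resize(c["image"][y:y+80,x:x+80],None,fx=5,fy=5,interpolation=cv2.INTER_CUBIC)
cv2.imwrite("pics/s10.png",np.hstack([f(S,195,400),f(S,225,258)])[:,:,::-1])
E
```

```text
[ 0.37646597 -0.22074503  0.06046836] [-0.80055208  0.83655885 -2.16673842] 0.05217858423549087
```

View pics/s10.png

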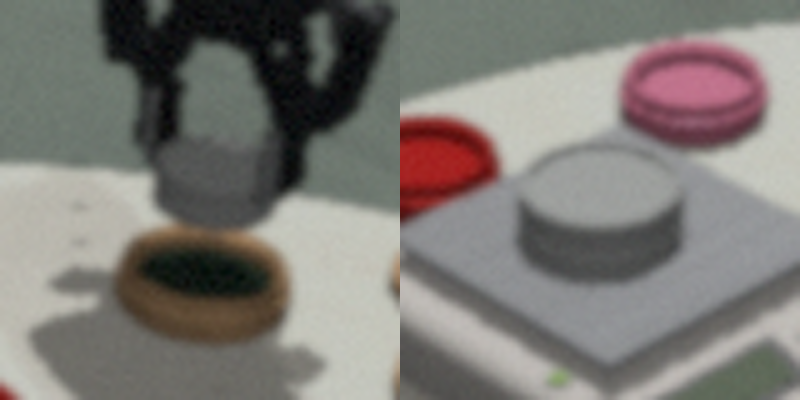

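The medium disc hangs level over its case (crop 215 against about 203), and large is alone on the pan. Checking the sideways offset numerically, since vertical lines tilt in this view.

```bash
python3 - <<'E'
from h import *
S=camera("scene")
for P in((.3752,-.2205,.012),(.3752,-.2205,.022),(.3752,-.2205,.063),(.3765,-.2208,.063)):print((proj(S,P)-[400,195])*5)
print(plane(S,(400+215/5-.4,195+181/5-.4),.063))
E
```

```text
[201.9333924  279.47376152]
[204.37452585 260.33020143]
[214.56266161 180.43404106]
[212.37666056 179.2768174 ]
[ 0.37642877 -0.22121895  0.063     ]
```

Emit:
carry_out --plan '[{"dx": 0,"dy": -1,"dz": 10,"twist": 0,"fingers": 1},{"dx": 0,"dy": -1,"dz": 20,"twist": 0,"fingers": 1},{"dx": 0,"dy": -1,"dz": 29,"twist": 0,"fingers": 1},{"dx": 0,"dy": -1,"dz": 34,"twist": 0,"fingers": 1},{"dx": 0,"dy": -1,"dz": 37,"twist": 0,"fingers": 1}]'

```text
clock: 19.95
eef_pos: [0.3743, -0.2204, 0.022]
tool_rot: [0.707, 0.707, -0.0, -0.001]
ft_force: [0.1, 0.2, -2.5]
grip_width: 0.0524
grasp_force: 63.4
```

Emit:
carry_out --plan '[{"dx": 0,"dy": 0,"dz": 0.5,"twist": 0,"fingers": 1},{"dx": 0,"dy": 0,"dz": 1,"twist": 0,"fingers": 1},{"dx": 0,"dy": 0,"dz": 1.5,"twist": 0,"fingers": 1},{"dx": 0,"dy": 0,"dz": 2,"twist": 0,"fingers": 1},{"dx": 0,"dy": 0,"dz": 2,"twist": 0,"fingers": 1}]'

```text
clock: 20.37
eef_pos: [0.375, -0.221, 0.0209]
tool_rot: [0.707, 0.707, 0.0, 0.0]
ft_force: [-0.5, 0.1, -2.2]
grip_width: 0.0523
grasp_force: 63.6
```

Emit:
carry_out --plan '[{"dx": 0,"dy": 0,"dz": 0.4,"twist": 0,"fingers": 1},{"dx": 0,"dy": 0,"dz": 0.8,"twist": 0,"fingers": 1},{"dx": 0,"dy": 0,"dz": 0.8,"twist": 0,"fingers": 1},{"dx": 0,"dy": 0,"dz": 0.8,"twist": 0,"fingers": 1},{"dx": 0,"dy": 0,"dz": 0.8,"twist": 0,"fingers": 1}]'

```text
clock: 20.78
eef_pos: [0.375, -0.221, 0.0209]
tool_rot: [0.707, 0.707, 0.0, 0.001]
ft_force: [-2.1, 0.6, 6.6]
grip_width: 0.0523
grasp_force: 64.5
```

Contact came where predicted. Releasing, then returning to the stack.

Emit:
carry_out --plan '[{"dx": 0,"dy": 0,"dz": 0,"twist": 0,"fingers": -0.2},{"dx": 0,"dy": 0,"dz": 0,"twist": 0,"fingers": -0.28},{"dx": 0,"dy": 0,"dz": 0,"twist": 0,"fingers": -0.38},{"dx": 0,"dy": 0,"dz": 0,"twist": 0,"fingers": -0.5},{"dx": 0,"dy": 0,"dz": 0,"twist": 0,"fingers": -0.6}]'

```text
clock: 21.2
eef_pos: [0.3749, -0.2209, 0.0199]
tool_rot: [0.707, 0.707, 0.0, 0.0]
ft_force: [-0.1, 0.5, 0.3]
grip_width: 0.0684
grasp_force: 0.0
```

Emit:
carry_out --plan '[{"dx": 0,"dy": 0,"dz": -5,"twist": 0,"fingers": -0.65},{"dx": 0,"dy": 0,"dz": -30,"twist": 0,"fingers": -0.8},{"dx": 0,"dy": 0,"dz": -65,"twist": 0,"fingers": -1},{"dx": 0,"dy": 0,"dz": -100,"twist": 0,"fingers": -1},{"dx": 0,"dy": 0,"dz": -120,"twist": 0,"fingers": -1}]'

```text
clock: 21.62
eef_pos: [0.376, -0.2215, 0.1436]
tool_rot: [0.707, 0.707, 0.001, 0.002]
ft_force: [0.5, 0.3, -0.5]
grip_width: 0.0851
grasp_force: 0.0
```

Emit:
carry_out --plan '[{"dx": 28,"dy": 11,"dz": 0,"twist": 0,"fingers": -1},{"dx": 56,"dy": 22,"dz": 0,"twist": 0,"fingers": -1},{"dx": 84,"dy": 33,"dz": 0,"twist": 0,"fingers": -1},{"dx": 112,"dy": 44,"dz": 0,"twist": 0,"fingers": -1},{"dx": 140,"dy": 55,"dz": 0,"twist": 0,"fingers": -1}]'

```text
clock: 22.03
eef_pos: [0.43, -0.0795, 0.1404]
tool_rot: [0.707, 0.707, 0.0, 0.0]
ft_force: [0.0, -0.1, 0.6]
grip_width: 0.0852
grasp_force: 0.0
```

Emit:
carry_out --plan '[{"dx": 28,"dy": 11,"dz": 0,"twist": 0,"fingers": -1},{"dx": 56,"dy": 22,"dz": 0,"twist": 0,"fingers": -1},{"dx": 84,"dy": 33,"dz": 0,"twist": 0,"fingers": -1},{"dx": 112,"dy": 44,"dz": 0,"twist": 0,"fingers": -1},{"dx": 112,"dy": 44,"dz": 0,"twist": 0,"fingers": -1}]'

```text
clock: 22.45
eef_pos: [0.4758, 0.0355, 0.1403]
tool_rot: [0.705, 0.709, 0.002, 0.0]
ft_force: [0.8, -0.6, 1.0]
grip_width: 0.085
grasp_force: 0.0
```

```bash
python3 - <<'E'
from h import *
S=camera("scene");T=camera("top");o=bot.get_obs();print(o["eef_pos"],o["grip_width"])
for n,c,y,x,s,z in(("T",T,225,245,65,.082),("S",S,240,258,55,.082)):
    g=cv2.Canny(cv2.resize(c["image"][y:y+s,x:x+s],None,fx=4,fy=4,interpolation=cv2.INTER_CUBIC),40,100)
    for k in cv2.findContours(g,cv2.RETR_LIST,cv2.CHAIN_APPROX_NONE)[0]:
        if len(k)>120:
            e=cv2.fitEllipse(k);q=np.array(e[0])/4-.375+[x,y];print(n,q.round(1),np.round(np.array(e[1])/4,1),plane(c,q,z)[:2].round(4))
# medium disc in its case, top view
h=cv2.cvtColor(T["image"],cv2.COLOR_RGB2HSV)[295:345,405:455]
c=cv2.Canny(cv2.resize(T["image"][295:345,405:455],None,fx=4,fy=4,interpolation=cv2.INTER_CUBIC),40,100)
for k in cv2.findContours(c,cv2.RETR_LIST,cv2.CHAIN_APPROX_NONE)[0]:
    if len(k)>200:
        e=cv2.fitEllipse(k);print("M",(np.array(e[0])/4-.375+[405,295]).round(1),np.round(np.array(e[1])/4,1))
E
```

```text
[0.47373957 0.03212381 0.13988658] 0.08530905440528677
T [255.6 285.1] [ 1.  16.5] [0.4395 0.1551]
T [253.9 283.8] [ 0.8 14. ] [0.4421 0.1586]
T [247.4 269.4] [19.6 39.4] [0.472  0.1731]
T [251.  231.2] [1.3 9.5] [0.5527 0.1682]
T [281.3 237.2] [ 2.5 53.6] [0.5409 0.1043]
T [293.5 248.8] [ 0.6 44. ] [0.5167 0.0781]
T [291.6 249.3] [ 0.5 42.3] [0.5157 0.082 ]
T [288.2 250.9] [ 6.2 73.6] [0.5122 0.0891]
M [428.4 326.2] [22.9 32.5]
M [431.5 319.9] [24.7 25.9]
M [444.2 320.1] [43.7 62.2]
M [428.6 319.2] [36.1 37.8]
```

Emit:
carry_out --plan '[{"dx": 28,"dy": 11,"dz": 0,"twist": 0,"fingers": -1},{"dx": 56,"dy": 22,"dz": 0,"twist": 0,"fingers": -1},{"dx": 84.5,"dy": 32,"dz": 0,"twist": 0,"fingers": -1},{"dx": 84.5,"dy": 32,"dz": 10,"twist": 0,"fingers": -1},{"dx": 84.5,"dy": 32,"dz": 20,"twist": 0,"fingers": -1}]'

```text
clock: 22.97
eef_pos: [0.5062, 0.1157, 0.1198]
tool_rot: [0.707, 0.707, 0.0, 0.001]
ft_force: [-0.7, -0.1, 0.1]
grip_width: 0.0855
grasp_force: 0.0
```

Emit:
carry_out --plan '[{"dx": 0,"dy": 0,"dz": 0,"twist": 0,"fingers": -1},{"dx": 0,"dy": 0,"dz": 0,"twist": 0,"fingers": -1},{"dx": 0,"dy": 0,"dz": 0,"twist": 0,"fingers": -1},{"dx": 0,"dy": 0,"dz": 0,"twist": 0,"fingers": -1},{"dx": 0,"dy": 0,"dz": 0,"twist": 0,"fingers": -1}]'

```text
clock: 23.38
eef_pos: [0.5059, 0.115, 0.1203]
tool_rot: [0.708, 0.707, 0.0, 0.0]
ft_force: [1.0, -0.1, -0.2]
grip_width: 0.0853
grasp_force: 0.0
```

```bash
python3 - <<'E'
from h import *
S=camera("scene");o=bot.get_obs();print(o["eef_pos"],o["grip_width"],plane(S,(297.7,262.8),.082))
for P in((.506,.1155,.082),(.506,.1155,.056)):
    print(proj(S,P),"halfwidth px",33e-3*622.6/np.linalg.norm(np.array(P)-S["eye"]))
g=cv2.cvtColor(S["image"],cv2.COLOR_RGB2GRAY)
for r in(264,270,274): print(r,g[r,270:328:1].tolist())
E
```

```text
[0.50588135 0.11520559 0.12033806] 0.08535812528844303 [0.5022871  0.12083302 0.082     ]
[298.12705177 261.1104449 ] halfwidth px 16.73738813637902
[298.14153921 272.3308964 ] halfwidth px 16.554680243583807
264 [68, 69, 75, 75, 80, 92, 107, 117, 119, 117, 113, 101, 87, 86, 90, 88, 85, 86, 87, 84, 85, 85, 88, 84, 84, 83, 84, 82, 84, 83, 83, 83, 81, 84, 81, 82, 83, 83, 84, 89, 94, 103, 103, 104, 110, 123, 132, 134, 133, 136, 135, 135, 134, 137, 137, 140, 137, 142]
270 [103, 100, 97, 88, 78, 78, 77, 74, 73, 74, 74, 75, 73, 68, 66, 66, 71, 72, 72, 75, 79, 82, 80, 84, 86, 88, 88, 89, 90, 89, 86, 85, 87, 84, 82, 78, 73, 73, 69, 68, 64, 63, 68, 80, 98, 117, 132, 134, 133, 135, 134, 132, 133, 136, 137, 137, 137, 135]
274 [129, 115, 101, 92, 88, 86, 88, 81, 86, 81, 81, 76, 71, 63, 69, 72, 74, 78, 78, 79, 73, 74, 77, 76, 74, 73, 75, 74, 75, 75, 78, 76, 75, 76, 75, 75, 76, 72, 71, 69, 69, 65, 68, 77, 106, 125, 132, 135, 133, 136, 135, 135, 135, 136, 135, 134, 136, 134]
```

Emit:
carry_out --plan '[{"dx": 0,"dy": 0,"dz": 12,"twist": 0,"fingers": -1},{"dx": 0,"dy": 0,"dz": 26,"twist": 0,"fingers": -1},{"dx": 0,"dy": 0,"dz": 40,"twist": 0,"fingers": -1},{"dx": 0,"dy": 0,"dz": 51,"twist": 0,"fingers": -1},{"dx": 0,"dy": 0,"dz": 56,"twist": 0,"fingers": -1}]'

```text
clock: 23.85
eef_pos: [0.5048, 0.1153, 0.0626]
tool_rot: [0.707, 0.707, -0.001, -0.0]
ft_force: [-0.5, 0.3, 0.3]
grip_width: 0.0857
grasp_force: 0.0
```

Emit:
carry_out --plan '[{"dx": 0,"dy": 0,"dz": 0,"twist": 0,"fingers": -0.9},{"dx": 0,"dy": 0,"dz": 0,"twist": 0,"fingers": -0.8},{"dx": 0,"dy": 0,"dz": 0,"twist": 0,"fingers": -0.7},{"dx": 0,"dy": 0,"dz": 0,"twist": 0,"fingers": -0.65},{"dx": 0,"dy": 0,"dz": 0,"twist": 0,"fingers": -0.6}]'

```text
clock: 24.27
eef_pos: [0.507, 0.1159, 0.0649]
tool_rot: [0.707, 0.707, 0.001, 0.001]
ft_force: [1.8, 0.3, 1.3]
grip_width: 0.0687
grasp_force: 0.7
```

Emit:
carry_out --plan '[{"dx": 0,"dy": 0,"dz": 0.5,"twist": 0,"fingers": -0.55},{"dx": 0,"dy": 0,"dz": 0.5,"twist": 0,"fingers": -0.5},{"dx": 0,"dy": 0,"dz": 0.5,"twist": 0,"fingers": -0.3},{"dx": 0,"dy": 0,"dz": 0.5,"twist": 0,"fingers": 1},{"dx": 0,"dy": 0,"dz": 0.5,"twist": 0,"fingers": 1}]'

```text
clock: 24.68
eef_pos: [0.5076, 0.116, 0.0653]
tool_rot: [0.707, 0.707, 0.002, 0.001]
ft_force: [1.2, -0.7, 7.5]
grip_width: 0.0633
grasp_force: 63.8
```

Emit:
carry_out --plan '[{"dx": 0,"dy": 0,"dz": 0,"twist": 0,"fingers": 1},{"dx": 0,"dy": 0,"dz": -2,"twist": 0,"fingers": 1},{"dx": 0,"dy": 0,"dz": -6,"twist": 0,"fingers": 1},{"dx": 0,"dy": 0,"dz": -14,"twist": 0,"fingers": 1},{"dx": 0,"dy": 0,"dz": -24,"twist": 0,"fingers": 1}]'

```text
clock: 25.1
eef_pos: [0.5038, 0.1154, 0.0864]
tool_rot: [0.707, 0.707, -0.002, -0.001]
ft_force: [1.2, 0.0, -4.9]
grip_width: 0.0633
grasp_force: 66.9
```

Emit:
carry_out --plan '[{"dx": 0,"dy": 0,"dz": -15,"twist": 0,"fingers": 1},{"dx": 0,"dy": 0,"dz": -25,"twist": 0,"fingers": 1},{"dx": 0,"dy": 0,"dz": -30,"twist": 0,"fingers": 1},{"dx": 0,"dy": 0,"dz": -30,"twist": 0,"fingers": 1},{"dx": 0,"dy": 0,"dz": -30,"twist": 0,"fingers": 1}]'

```text
clock: 25.52
eef_pos: [0.5057, 0.1157, 0.1175]
tool_rot: [0.707, 0.707, 0.0, 0.0]
ft_force: [0.5, 0.4, -4.6]
grip_width: 0.0632
grasp_force: 66.9
```

Large is held (about 5 N). Carrying it to (0.5535, 0.2987).

Emit:
carry_out --plan '[{"dx": 12,"dy": 3,"dz": 0,"twist": 0,"fingers": 1},{"dx": 36,"dy": 9,"dz": 0,"twist": 0,"fingers": 1},{"dx": 60,"dy": 15,"dz": 0,"twist": 0,"fingers": 1},{"dx": 84,"dy": 22,"dz": 0,"twist": 0,"fingers": 1},{"dx": 108,"dy": 28,"dz": 0,"twist": 0,"fingers": 1}]'

```text
clock: 25.93
eef_pos: [0.5334, 0.2251, 0.1162]
tool_rot: [0.707, 0.707, -0.001, -0.0]
ft_force: [0.9, -0.9, -5.0]
grip_width: 0.063
grasp_force: 67.0
```

Emit:
carry_out --plan '[{"dx": 24,"dy": 6,"dz": 8,"twist": 0,"fingers": 1},{"dx": 48,"dy": 12,"dz": 20,"twist": 0,"fingers": 1},{"dx": 66,"dy": 17,"dz": 34,"twist": 0,"fingers": 1},{"dx": 75,"dy": 19.5,"dz": 48,"twist": 0,"fingers": 1},{"dx": 75,"dy": 19.5,"dz": 57,"twist": 0,"fingers": 1}]'

```text
clock: 26.35
eef_pos: [0.5521, 0.3007, 0.0571]
tool_rot: [0.706, 0.708, -0.001, -0.001]
ft_force: [0.6, 0.8, -5.1]
grip_width: 0.0633
grasp_force: 67.2
```

Emit:
carry_out --plan '[{"dx": 0,"dy": 0,"dz": 0,"twist": 0,"fingers": 1},{"dx": 0,"dy": 0,"dz": 0,"twist": 0,"fingers": 1},{"dx": 0,"dy": 0,"dz": 0,"twist": 0,"fingers": 1},{"dx": 0,"dy": 0,"dz": 0,"twist": 0,"fingers": 1},{"dx": 0,"dy": 0,"dz": 0,"twist": 0,"fingers": 1}]'

```text
clock: 26.77
eef_pos: [0.554, 0.2982, 0.0616]
tool_rot: [0.708, 0.707, 0.001, 0.0]
ft_force: [-0.5, 1.1, -4.3]
grip_width: 0.0631
grasp_force: 67.2
```

```bash
python3 - <<'E'
from h import *
S=camera("scene");o=bot.get_obs();e=o["eef_pos"];print(e,o["ft_force"],o["grip_width"])
x0,y0=160,265
im=cv2.resize(S["image"][y0:y0+90,x0:x0+120],None,fx=6,fy=6,interpolation=cv2.INTER_CUBIC)
cv2.imwrite("pics/s11.png",im[:,:,::-1])
for P in((.5535,.2987,.022),(e[0],e[1],e[2]+.0167),(e[0],e[1],e[2]-.0093)):print((proj(S,P)-[x0,y0])*6)
E
```

```text
[0.55389614 0.29831168 0.06152756] [ 0.63696647  0.1152079  -3.77585364] 0.06317228457250008
[317.80315996 315.72769271]
[305.30129157 163.44793236]
[311.20753587 234.27668816]
```

View pics/s11.png

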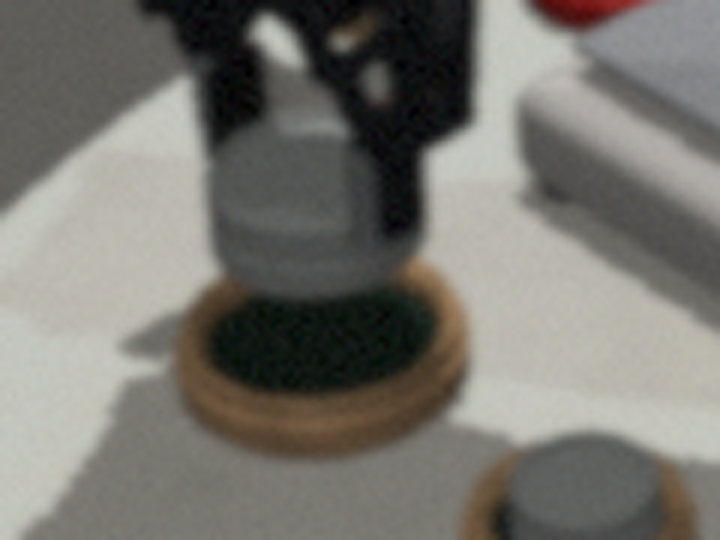

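Disc rim centre is near 315 in the crop. The case mouth is near 320 and predicted at 318, so it is aligned within 2 mm. The small disc is flat in its case at bottom right. Lowering.

Emit:
carry_out --plan '[{"dx": 0,"dy": 0,"dz": 10,"twist": 0,"fingers": 1},{"dx": 0,"dy": 0,"dz": 20,"twist": 0,"fingers": 1},{"dx": 0,"dy": 0,"dz": 28,"twist": 0,"fingers": 1},{"dx": 0,"dy": 0,"dz": 33,"twist": 0,"fingers": 1},{"dx": 0,"dy": 0,"dz": 36.5,"twist": 0,"fingers": 1}]'

```text
clock: 27.23
eef_pos: [0.5521, 0.2981, 0.0218]
tool_rot: [0.707, 0.707, -0.001, -0.0]
ft_force: [-0.2, -0.4, -6.2]
grip_width: 0.063
grasp_force: 67.4
```

Emit:
carry_out --plan '[{"dx": 0,"dy": 0,"dz": 0.5,"twist": 0,"fingers": 1},{"dx": 0,"dy": 0,"dz": 1,"twist": 0,"fingers": 1},{"dx": 0,"dy": 0,"dz": 1.5,"twist": 0,"fingers": 1},{"dx": 0,"dy": 0,"dz": 2,"twist": 0,"fingers": 1},{"dx": 0,"dy": 0,"dz": 2,"twist": 0,"fingers": 1}]'

```text
clock: 27.65
eef_pos: [0.5533, 0.2989, 0.022]
tool_rot: [0.707, 0.707, 0.0, 0.0]
ft_force: [-0.6, -0.1, -5.1]
grip_width: 0.0634
grasp_force: 67.3
```

Emit:
carry_out --plan '[{"dx": 0,"dy": 0,"dz": 0.4,"twist": 0,"fingers": 1},{"dx": 0,"dy": 0,"dz": 0.8,"twist": 0,"fingers": 1},{"dx": 0,"dy": 0,"dz": 0.8,"twist": 0,"fingers": 1},{"dx": 0,"dy": 0,"dz": 0.8,"twist": 0,"fingers": 1},{"dx": 0,"dy": 0,"dz": 0.8,"twist": 0,"fingers": 1}]'

```text
clock: 28.07
eef_pos: [0.5534, 0.2988, 0.0216]
tool_rot: [0.707, 0.707, 0.0, 0.0]
ft_force: [-1.5, -0.9, -1.3]
grip_width: 0.0633
grasp_force: 67.7
```

Emit:
carry_out --plan '[{"dx": 0,"dy": 0,"dz": 0.4,"twist": 0,"fingers": 1},{"dx": 0,"dy": 0,"dz": 0.6,"twist": 0,"fingers": 1},{"dx": 0,"dy": 0,"dz": 0.6,"twist": 0,"fingers": 1},{"dx": 0,"dy": 0,"dz": 0.6,"twist": 0,"fingers": 1},{"dx": 0,"dy": 0,"dz": 0.6,"twist": 0,"fingers": 1}]'

```text
clock: 28.48
eef_pos: [0.5534, 0.2989, 0.0215]
tool_rot: [0.707, 0.707, 0.0, 0.0]
ft_force: [-4.2, -0.6, 5.5]
grip_width: 0.0633
grasp_force: 68.4
```

Emit:
carry_out --plan '[{"dx": 0,"dy": 0,"dz": 0,"twist": 0,"fingers": -0.5},{"dx": 0,"dy": 0,"dz": 0,"twist": 0,"fingers": -0.58},{"dx": 0,"dy": 0,"dz": 0,"twist": 0,"fingers": -0.7},{"dx": 0,"dy": 0,"dz": 0,"twist": 0,"fingers": -0.85},{"dx": 0,"dy": 0,"dz": 0,"twist": 0,"fingers": -0.95}]'

```text
clock: 28.9
eef_pos: [0.5534, 0.2988, 0.0203]
tool_rot: [0.707, 0.707, 0.0, 0.0]
ft_force: [-0.3, -0.5, 0.3]
grip_width: 0.0834
grasp_force: 0.0
```

Emit:
carry_out --plan '[{"dx": 0,"dy": 0,"dz": 0,"twist": 0,"fingers": -0.95},{"dx": 0,"dy": 0,"dz": -15,"twist": 0,"fingers": -0.95},{"dx": 0,"dy": 0,"dz": -45,"twist": 0,"fingers": -0.95},{"dx": 0,"dy": 0,"dz": -80,"twist": 0,"fingers": -0.95},{"dx": 0,"dy": 0,"dz": -115,"twist": 0,"fingers": -0.95}]'

```text
clock: 29.32
eef_pos: [0.5525, 0.2984, 0.1357]
tool_rot: [0.707, 0.707, -0.001, -0.0]
ft_force: [1.4, -0.3, 0.2]
grip_width: 0.0836
grasp_force: 0.0
```

Emit:
carry_out --plan '[{"dx": -20,"dy": -20,"dz": -15,"twist": 0,"fingers": -0.95},{"dx": -50,"dy": -40,"dz": -30,"twist": 0,"fingers": -0.95},{"dx": -80,"dy": -60,"dz": -40,"twist": 0,"fingers": -0.95},{"dx": -110,"dy": -80,"dz": -40,"twist": 0,"fingers": -0.95},{"dx": -140,"dy": -100,"dz": -40,"twist": 0,"fingers": -0.95}]'

```text
clock: 29.73
eef_pos: [0.4528, 0.1579, 0.1764]
tool_rot: [0.707, 0.707, 0.001, 0.001]
ft_force: [-0.2, -0.1, 0.4]
grip_width: 0.083
grasp_force: 0.0
```

Emit:
carry_out --plan '[{"dx": -30,"dy": -20,"dz": -15,"twist": 0,"fingers": -0.95},{"dx": -60,"dy": -40,"dz": -15,"twist": 0,"fingers": -0.95},{"dx": -90,"dy": -60,"dz": -15,"twist": 0,"fingers": -0.95},{"dx": -90,"dy": -60,"dz": -15,"twist": 0,"fingers": -0.95},{"dx": -90,"dy": -60,"dz": -15,"twist": 0,"fingers": -0.95}]'

```text
clock: 30.15
eef_pos: [0.3924, 0.0676, 0.1909]
tool_rot: [0.708, 0.706, 0.001, 0.0]
ft_force: [0.7, 1.2, 0.6]
grip_width: 0.0828
grasp_force: 0.0
```

```bash
python3 - <<'E'
from h import *
S=camera("scene");T=camera("top");o=bot.get_obs();print(o["clock"],o["eef_pos"],o["ft_force"])
f=lambda c,y,x:cv2.resize(c["image"][y:y+75,x:x+100],None,fx=4,fy=4,interpolation=cv2.INTER_CUBIC)
cv2.imwrite("pics/end.png",np.vstack([np.hstack([f(S,282,170),f(T,170,160)]),np.hstack([f(S,210,390),f(S,200,330)])])[:,:,::-1])
E
```

```text
30.25 [0.39395139 0.068969   0.1908398 ] [-0.39237535  0.04992718 -1.79989905]
```

The picture allowance is used up, so I'll check the final placings numerically.

```bash
python3 - <<'E'
from h import *
S=camera("scene");T=camera("top")
for n,P,h,d in(("large",(.5535,.2987),.038,66),("small",(.43,.309),.032,44),("medium",(.3752,-.2205),.034,55),("knob",(.5265,-.16),.053,33)):
  for m,c in(("T",T),("S",S)):
    Q=np.array([*P,h]);p=proj(c,Q);g=np.round(p).astype(int);w=26
    s=622.6 if m=="S" else 545
    dp=d*1e-3*s/np.linalg.norm(Q-c["eye"])
    im=cv2.resize(c["image"][g[1]-w:g[1]+w,g[0]-w:g[0]+w],None,fx=4,fy=4,interpolation=cv2.INTER_CUBIC)
    for k in cv2.findContours(cv2.Canny(im,30,80),cv2.RETR_LIST,cv2.CHAIN_APPROX_NONE)[0]:
      if len(k)>80:
        e=cv2.fitEllipse(k);q=np.array(e[0])/4-.375+g-w
        if abs(max(e[1])/4-dp)<2.5 and np.linalg.norm(q-p)<6:
            print(n,m,"axes px",np.round(np.array(e[1])/4,1),"expect",dp.round(1),"ang",round(e[2]),"xy at top z",plane(c,q,h)[:2].round(4))
E
```

```text
large T axes px [29.  30.4] expect 29.5 ang 54 xy at top z [0.5517 0.2978]
small T axes px [14.2 18.5] expect 19.8 ang 164 xy at top z [0.4244 0.3162]
small T axes px [20.  20.7] expect 19.8 ang 63 xy at top z [0.4276 0.3071]
medium T axes px [24.7 25.8] expect 24.7 ang 153 xy at top z [ 0.3736 -0.2211]
knob T axes px [ 9.6 12.9] expect 15.1 ang 64 xy at top z [ 0.527  -0.1616]
knob T axes px [14.2 14.9] expect 15.1 ang 122 xy at top z [ 0.5252 -0.1598]
```

All four top faces are round, the right size, and within about 3 mm of their case centres.

```bash
python3 -c "
from workcell import job_done
print(job_done())"
```

```text
the job is handed in; nothing more can be done
None
```

I put all four weights away in their own cases, top down (knob, small, medium, large), each lowered to contact before release, and handed the job in at about 30 s. The final check was numeric, from the top view only: each weight was within about 3 mm of its case centre, and nothing in it showed a tilt.

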